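# Empty the curing unit and set its belt speed for the next batch

### The job

Turn the belt-speed dial back to zero to stop the belt before taking out any cast. Then, leaving the dial at zero, move all the finished dental casts, however many there are, from the curing unit's catch tray into the orange job tray, each standing upright on the tray floor, none on top of another. With all of them in, set the dial's pointer to the red marker for the next batch; leave the other things on the bench alone.

Things in the scene. Friction and masses are not known exactly. Their poses are not given: they have to be found in the camera images.
- curing_unit: Fixed belt light-curing unit. Origin: on the bench under the middle of its aluminium catch tray, 270 (x) x 210 mm (y) outside, floor top at z 6, rim at z 12 mm, walls 3 mm. On the +y side a steel chute, 200 mm wide, rises from y 105 (z 10) to y 210 (z 57 mm); from y 210 mm on stands the white housing, 310 mm wide, 300 deep, 200 high.
- control_box: Fixed grey box 150 x 150 mm, 50 mm high, with the belt-speed dial in the middle of its top on a white scale disc (ticks every 30 degrees; the long thick black stroke is zero). Origin: centre of the underside. Seen from above, zero lies at +135 degrees from the box's x axis (counted from x towards y) and the scale runs clockwise.
- speed_dial (a joint): belt-speed dial, rad: 0 with the pointer at the zero stroke (hard stop), growing clockwise seen from above, up to 4.71 (hard stop). Pointer direction in the box frame = 135 degrees minus this value. Stays where it is left; light friction (about 0.04 Nm).
- dial_grip (a point): point on the dial's vertical axis, 78 mm above the bench, the height to grip. The dial is a black disc 68 mm across (top 58 mm above the bench) with an upright bar handle 50 mm long, 15 mm wide, from 58 to 84 mm above the bench. The bar lies along the pointer; white lines mark the pointer end. The point's x axis is the pointer direction.
- dial_pointer (a point): point in the pointer's direction 46 mm from the dial's axis, where the pointer meets the scale; turns with the dial
- set_marker (a joint): red set marker on the scale, rad: same zero and same sense as the dial, so the dial is at the marker when both values are equal. It does not move during the job.
- marker_tip (a point): middle of the red marker tab (14 x 7 mm, 3 mm thick, on the scale disc, pointing at the dial), 46 mm from the dial's axis
- catch_tray (a point): centre of the catch tray's floor
- job_tray: orange open job tray, loose, 0.7 kg, 280 mm (x) by 200 mm (y) outside, 30 mm high, walls and floor 5 mm thick; empty at the start. Origin: centre of the underside.
- cast1: small dental cast (may be absent). Green base 48 x 36 mm and 14 mm high (z 0 to 14); on it a narrower cream stone block with a row of teeth, 42 x 26 mm, z 14 to 32 (its top). About 90 g. Origin: centre of the underside; z up through the teeth, x along the row of teeth (long side). All casts are alike.
- cast2: small dental cast (may be absent). Green base 48 x 36 mm and 14 mm high (z 0 to 14); on it a narrower cream stone block with a row of teeth, 42 x 26 mm, z 14 to 32 (its top). About 90 g. Origin: centre of the underside; z up through the teeth, x along the row of teeth (long side). All casts are alike.
- cast3: small dental cast (may be absent). Green base 48 x 36 mm and 14 mm high (z 0 to 14); on it a narrower cream stone block with a row of teeth, 42 x 26 mm, z 14 to 32 (its top). About 90 g. Origin: centre of the underside; z up through the teeth, x along the row of teeth (long side). All casts are alike.
- cast4: small dental cast (may be absent). Green base 48 x 36 mm and 14 mm high (z 0 to 14); on it a narrower cream stone block with a row of teeth, 42 x 26 mm, z 14 to 32 (its top). About 90 g. Origin: centre of the underside; z up through the teeth, x along the row of teeth (long side). All casts are alike.
- cast5: small dental cast (may be absent). Green base 48 x 36 mm and 14 mm high (z 0 to 14); on it a narrower cream stone block with a row of teeth, 42 x 26 mm, z 14 to 32 (its top). About 90 g. Origin: centre of the underside; z up through the teeth, x along the row of teeth (long side). All casts are alike.
- cast6: small dental cast (may be absent). Green base 48 x 36 mm and 14 mm high (z 0 to 14); on it a narrower cream stone block with a row of teeth, 42 x 26 mm, z 14 to 32 (its top). About 90 g. Origin: centre of the underside; z up through the teeth, x along the row of teeth (long side). All casts are alike.
- wax_bowl: bystander, leave alone: small white ceramic bowl; origin at its underside's centre
- full_arch: bystander, leave alone: full-arch dental cast on a green base; origin at its underside's centre
- resin_bottle: bystander, leave alone: small amber bottle; origin at its underside's centre
- brush: bystander, leave alone: brush; origin at its underside's centre
Things that resemble listed ones, but are neither listed nor needed, are in the scene too. Leave any black or purple look-alike of the cast4 alone.

How it is judged:
By the outcome, as a careful person would: the job done as asked, in the order asked, and still so for the second after the job is handed in, with the robot touching nothing.
Of cast1, cast2, cast3, cast4, cast5, cast6 only 4 to 6 are there at a start; the rules pass over those that are not, and their reading is None.
At some moment in a run one of cast1, cast2, cast3, cast4, cast5, cast6 may be knocked a few centimetres aside while the robot is not near it.
Once in a run the grip may slacken for a moment while it holds something.
It also fails if it takes over 210 s, if anything falls off the work surface, if the arm or the gripper's body presses on something with over 40 N, if the wrist force passes 120 N, or if a joint passes its speed limit or range.

### The arm

A 6-joint arm with a two-finger parallel gripper is mounted at the origin on the work surface. World frame = base frame: x ahead of the robot, y to its left, z up, the work surface at z = 0. Lengths are in m, angles in rad, forces in N, time in s.
With the tool pointing down it reaches from about 0.275 to 0.775 m from the base axis. Payload 14.6 kg.
Tool frame: the origin (TCP) lies between the finger pads; the fingertips stand 22 mm ahead of it and the grasp point (between the pads) lies 3 mm ahead of it; z points along the fingers, y is the line along which they close (so a half turn about z gives the same grasp; the last joint's range is limited). The gripper opens to 85 mm and grips with 20 to 120 N. Pads are 22 mm wide; open, the fingers measure 114 mm over their backs; the gripper's body (76 mm by 85 mm) begins 54 mm behind the grasp point. The pads swing forward as they close: fully open they stand 13 mm farther back than shut.
Start: joints at [0.974, 0.263, -0.048, 1.259, 0, 1.415], TCP at [0.224, 0.475, 0.253] pointing down, gripper open.
Joint ranges: [-2.65, 2.65], [-0.89, 1.7], [-1.18, 1.37], [-2.13, 2.11], [-1.35, 1.29], [-3.14, 3.14]. Speed limits (rad/s): [1.89, 1.89, 2.57, 2.79, 3.14, 3.14].

### API

Orientations are given as a unit quaternion [x, y, z, w].
In Python, from plant import observe, snapshot, close_job, find_in, spot_point gives the robot as it stands.
- The arm moves only by the tool drive_tool, never from a script. Its argument "series" is a list of rows, each an object with "dp": the shift along the tool's x, y, z normalised to -1 to 1, where 1 is 0.2 m, a list of three; "rotation": the turn, a rotation vector about the tool's x, y, z normalised to -1 to 1, where 1 is 2 rad, a list of three. A call has 1 to 8 rows; each row is the pose to reach, as a shift and turn from the pose commanded when the call began, along the tool's axes at that moment; what a row does not reach only later rows make up. A row lasts 1/12 s, in which the tool goes at most 41.7 mm and 7.16 degrees, less where a joint would pass 70% of its speed; a pose out of reach is approached as far as the arm can. A call with a number of a shift or a turn outside -1 to 1 is refused whole. A call with a gripper value outside its range is refused whole. "jaw" is the opening, from 0 (shut) to 1 (fully open), set as the call begins (left out, the last holds). The fingers move at their own pace and stop on an object; the grip force is fixed at half the most. Time passes only in rows, so rows that repeat a pose let the fingers close. It gives the time, the measured TCP pose, the force, the opening and the grip force at its end, in the units of the state.
- observe(): the state, without advancing time (a new reading comes with each control period).
- snapshot(name): name is "scene" or "side" or "wrist"; returns a dict with "color" (480x640x3 uint8, red, green, blue), "depth" (480x640 float32, m along the optical axis (not along the pixel's ray), 0 where there is no reading), "intrinsics" (3x3 intrinsics, pixels), "R" (3x3) and "t" (3): a world point X has camera coordinates R X + t. Camera axes: x right, y down, z forward; pixel columns grow to the right and rows downward; lengths in m; the calibration is good to about 2 mm. A picture is of the moment at which its call begins.
- close_job(): hands the job in; it is judged then, once.
Trained networks look in a picture, given as the dict that the camera call returned (one of the last four; its "shot" number tells which), for a name from the list of things; names that differ only in an ending like _2 or _b are one class to them, and where a whole thing is asked for, a point or a joint stands for the part that bears it (a point fixed in the world has none). Each returns a list of dicts, best first, with "conf" (0 to 1); they miss things now and then, are a little off and sometimes report something else, mostly with a low value. They report only what shows in the picture. A call takes as long as a camera call. They do not tell look-alikes from the thing itself.
- find_in(thing, picture): "location" ([x, y, z] in m, in world coordinates, good to about 4 mm: the middle of the surface that is visible of it).
- spot_point(thing, picture): "location" ([x, y, z] in m, in world coordinates, good to about 4 mm: a listed point, or the origin of a listed thing).
The state is a dict: "clock": time; "joint_pos": joint angles; "joint_velocities": joint speeds; "joint_torque": joint torques, N m; "eef_pos": TCP position; "eef_rot": TCP orientation; "ft_force": force on the tool from outside, world axes, zero at the start; "ft_torque": the same for the moment, N m; "grip_width": opening from 0.0 (shut) to 1.0 (fully open); "grasp_force": force on a finger pad.
Only numpy, scipy, OpenCV 4.12 (cv2) and the standard library are available. Lean on these libraries where they do the work, as an engineer would, in place of code of your own. Each camera call takes 0.05 s, during which the arm holds its last target. There are 200 camera calls.

## Working session

There is one attempt and no reset: what is moved stays moved. The work goes in short steps, Python scripts to look and compute and a tool call to move; the robot and the scene stay as the last step left them, time stands still between calls to the robot, and variables do not carry over. Pictures are saved under pics/ and viewed, at most 14 in all, crops included, and the job is handed in when it is done.

Besides the shell and the picture viewer there is one more tool, called after "Request:" as name(argument=value, ...) on one line, values as JSON. drive_tool: Moves the arm, as the interface text tells. Scaled input: -1 to 1 covers 0.2 m each way for a shift and 2 rad each way for a turn. Its arguments: {"type":"object","properties":{"series":{"type":"array"},"jaw":{"type":"number"}},"required":["series"]}

```bash
mkdir -p pics; ls
cat > h.py <<'E'
import numpy as np, cv2
from plant import observe, snapshot, close_job, find_in, spot_point
from scipy.spatial.transform import Rotation as Ro
def save(s,n,crop=None,scale=1):
    im=s['color'][:,:,::-1]
    if crop: im=im[crop[1]:crop[3],crop[0]:crop[2]]
    cv2.imwrite('pics/'+n+'.png',cv2.resize(im,None,fx=scale,fy=scale))
def world(s):
    K=s['intrinsics'];d=s['depth'];v,u=np.mgrid[:d.shape[0],:d.shape[1]]
    c=np.stack([(u-K[0,2])/K[0,0]*d,(v-K[1,2])/K[1,1]*d,d],-1)
    return (c-s['t'])@s['R']
def pix(s,p):
    c=s['R']@np.array(p)+s['t'];q=s['intrinsics']@c;return (q[:2]/q[2]).round().astype(int)
def st():
    o=observe();print(o['clock'],np.round(o['eef_pos'],4),'rpy',np.round(Ro.from_quat(o['eef_rot']).as_matrix(),3).tolist(),'grip',o['grip_width'],o['grasp_force'],np.round(o['ft_force'],1),np.round(o['joint_pos'],2))
E
python3 - <<'E'
from h import *
st()
for n in ['scene','side','wrist']:
    s=snapshot(n); save(s,n+'0'); print(n,'cam at',np.round(-s['R'].T@s['t'],3))
    for t in ['cast1','job_tray','curing_unit','control_box']:
        for r in spot_point(t,s): print(t,np.round(r['location'],3),round(r['conf'],2),pix(s,r['location']))
    for t in ['dial_grip','dial_pointer','marker_tip','catch_tray']:
        for r in spot_point(t,s)[:2]: print(t,np.round(r['location'],3),round(r['conf'],2),pix(s,r['location']))
E
```

```text
pics
0.0 [0.2243 0.4744 0.2528] rpy [[-0.904, 0.428, -0.001], [0.428, 0.904, -0.001], [0.0, -0.001, -1.0]] grip 0.9991129308704122 0.0 [-0.3  2.  -0.1] [ 0.97  0.26 -0.05  1.26 -0.    1.42]
scene cam at [ 1.359 -0.149  1.139]
cast1 [0.453 0.192 0.008] 0.78 [424 234]
cast1 [0.602 0.18  0.008] 0.75 [431 287]
cast1 [0.452 0.282 0.01 ] 0.71 [462 231]
cast1 [ 0.316  0.183 -0.003] 0.68 [410 194]
cast1 [0.335 0.284 0.001] 0.65 [452 197]
cast1 [0.524 0.179 0.005] 0.55 [424 259]
cast1 [0.536 0.271 0.003] 0.54 [465 262]
job_tray [ 0.503 -0.035  0.005] 0.68 [330 256]
job_tray [0.774 0.116 0.007] 0.48 [415 359]
curing_unit [0.535 0.231 0.004] 0.92 [447 262]
curing_unit [0.534 0.271 0.002] 0.24 [465 262]
control_box [ 0.519 -0.303  0.001] 0.79 [211 268]
dial_grip [ 0.52  -0.298  0.079] 0.78 [210 247]
dial_grip [ 0.558 -0.286  0.054] 0.18 [216 268]
dial_pointer [ 0.564 -0.284  0.056] 0.86 [217 270]
dial_pointer [ 0.52  -0.3    0.079] 0.18 [208 248]
marker_tip [ 0.56  -0.283  0.058] 0.39 [217 268]
marker_tip [0.451 0.191 0.011] 0.18 [424 233]
catch_tray [0.531 0.231 0.007] 0.63 [447 260]
catch_tray
[... 303 characters left out ...]
67 [439 381]
cast1 [0.537 0.23  0.007] 0.65 [324 350]
cast1 [0.457 0.278 0.004] 0.46 [368 373]
job_tray [ 0.503 -0.039  0.   ] 0.95 [348 265]
job_tray [0.604 0.174 0.002] 0.28 [291 329]
curing_unit [ 0.532  0.231 -0.005] 0.79 [327 356]
control_box [ 0.519 -0.298  0.004] 0.87 [346 201]
dial_grip [ 0.746 -0.271  0.004] 0.67 [255 203]
dial_grip [ 0.521 -0.302  0.08 ] 0.63 [346 174]
dial_pointer [ 0.501 -0.037  0.001] 0.72 [349 265]
dial_pointer [ 0.565 -0.285  0.056] 0.58 [328 185]
marker_tip [0.534 0.23  0.007] 0.58 [326 350]
catch_tray [0.537 0.228 0.006] 0.85 [325 350]
catch_tray [ 0.502 -0.039 -0.001] 0.72 [349 265]
wrist cam at [0.159 0.507 0.373]
cast1 [ 0.337  0.281 -0.002] 0.6 [207 348]
```

View pics/scene0.png

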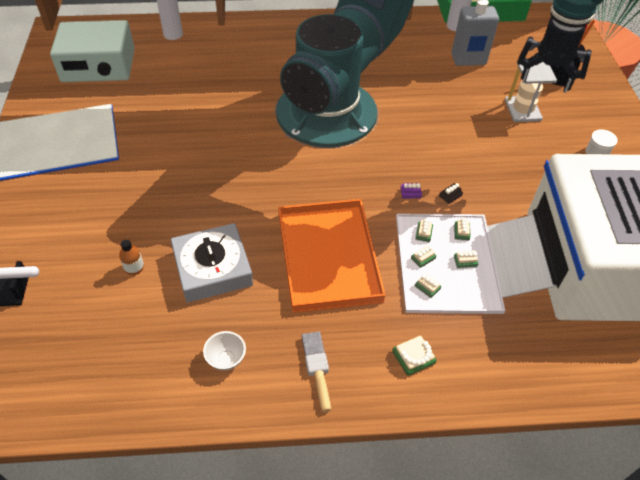

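View pics/side0.png

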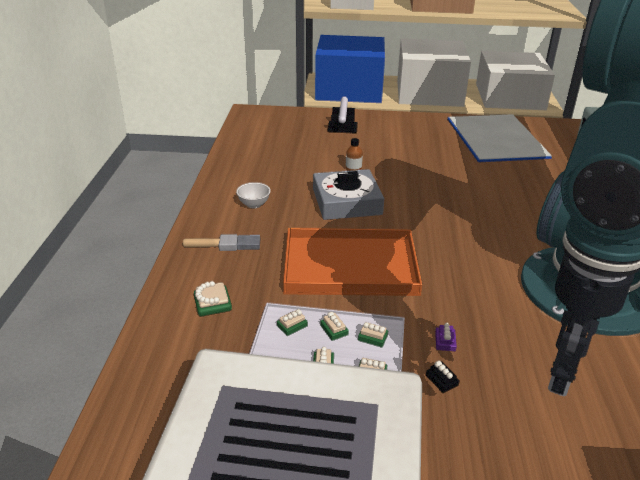

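Five casts are in the catch tray: in the scene view at (425,230), (462,230), (424,256), (466,259) and (428,286). The purple and black look-alikes are at (411,190) and (452,193), outside the tray. The dial is at (209,252) with a red marker near (217,268). I'm moving the arm over the dial now.

Request:
drive_tool(series=[{"dp": [-1, -0.955, 0], "rotation": [0, 0, 0]}, {"dp": [-1, -0.955, 0], "rotation": [0, 0, 0]}, {"dp": [-1, -0.955, 0], "rotation": [0, 0, 0]}, {"dp": [-1, -0.955, 0], "rotation": [0, 0, 0]}, {"dp": [-1, -0.955, 0], "rotation": [0, 0, 0]}, {"dp": [-1, -0.955, 0], "rotation": [0, 0, 0]}, {"dp": [-1, -0.955, 0], "rotation": [0, 0, 0]}, {"dp": [-1, -0.955, 0], "rotation": [0, 0, 0]}])

```text
clock: 2.02
eef_pos: [0.3248, 0.213, 0.2535]
eef_rot: [0.221, 0.975, -0.0, 0.001]
ft_force: [-0.2, -0.1, -0.4]
grip_width: 0.995
grasp_force: 0.0
```

Request:
drive_tool(series=[{"dp": [-1, -0.955, 0], "rotation": [0, 0, 0]}, {"dp": [-1, -0.955, 0], "rotation": [0, 0, 0]}, {"dp": [-1, -0.955, 0], "rotation": [0, 0, 0]}, {"dp": [-1, -0.955, 0], "rotation": [0, 0, 0]}, {"dp": [-1, -0.955, 0], "rotation": [0, 0, 0]}, {"dp": [-1, -0.955, 0], "rotation": [0, 0, 0]}, {"dp": [-1, -0.955, 0], "rotation": [0, 0, 0]}, {"dp": [-1, -0.955, 0], "rotation": [0, 0, 0]}])

```text
clock: 2.68
eef_pos: [0.4245, -0.0455, 0.253]
eef_rot: [0.221, 0.975, -0.0, 0.0]
ft_force: [-0.7, 0.6, -0.4]
grip_width: 1.0
grasp_force: 0.0
```

Request:
drive_tool(series=[{"dp": [-1, -0.955, 0], "rotation": [0, 0, 0]}, {"dp": [-1, -0.955, 0], "rotation": [0, 0, 0]}, {"dp": [-1, -0.955, 0], "rotation": [0, 0, 0]}, {"dp": [-1, -0.955, 0], "rotation": [0, 0, 0]}, {"dp": [-1, -0.955, 0], "rotation": [0, 0, 0]}, {"dp": [-1, -0.955, 0], "rotation": [0, 0, 0]}, {"dp": [-1, -0.955, 0], "rotation": [0, 0, 0]}, {"dp": [-1, -0.955, 0], "rotation": [0, 0, 0]}])

```text
clock: 3.35
eef_pos: [0.5234, -0.3035, 0.2518]
eef_rot: [0.22, 0.975, -0.0, -0.0]
ft_force: [-0.2, -0.0, -0.2]
grip_width: 1.002
grasp_force: 0.0
```

```bash
cat > dial.py <<'E'
from h import *
import sys
st()
s=snapshot('wrist'); save(s,sys.argv[1],scale=1); print('cam',np.round(-s['R'].T@s['t'],3))
for t in ['control_box','dial_grip','dial_pointer','marker_tip','speed_dial']:
    for r in spot_point(t,s)[:2]: print(t,np.round(r['location'],4),round(r['conf'],2),pix(s,r['location']))
P=world(s);hsv=cv2.cvtColor(s['color'],cv2.COLOR_RGB2HSV)
h=P[...,2];ok=s['depth']>0
m=ok&(h>.078)&(h<.09)
if m.sum()>50:
    q=P[m][:,:2].astype(np.float32);print('bar',m.sum(),cv2.minAreaRect(q),'z',np.median(h[m]))
red=ok&((hsv[...,0]<6)|(hsv[...,0]>174))&(hsv[...,1]>150)&(hsv[...,2]>90)&(h>.045)&(h<.065)
if red.sum()>5: print('red',red.sum(),cv2.minAreaRect(P[red][:,:2].astype(np.float32)),P[red].mean(0))
# box top
m=ok&(abs(h-.05)<.004)
if m.sum()>50: print('box',cv2.minAreaRect(P[m][:,:2].astype(np.float32)))
E
python3 dial.py d1
```

```text
3.35 [ 0.5234 -0.3035  0.2518] rpy [[-0.903, 0.43, -0.001], [0.43, 0.903, -0.0], [0.0, -0.0, -1.0]] grip 1.0015790085605452 0.0 [-0.2 -0.  -0.2] [-0.66  0.4   0.16  1.33 -0.   -0.22]
cam [ 0.458 -0.271  0.371]
control_box [ 0.5227 -0.3017  0.0039] 0.91 [313 199]
dial_grip [ 0.5197 -0.2966  0.078 ] 0.81 [317 210]
dial_pointer [ 0.5672 -0.281   0.0556] 0.78 [353 242]
dial_pointer [ 0.5201 -0.3027  0.0008] 0.24 [311 197]
marker_tip [ 0.561  -0.2788  0.0532] 0.56 [352 235]Traceback (most recent call last):
  File "dial.py", line 6, in <module>
    for r in spot_point(t,s)[:2]: print(t,np.round(r['location'],4),round(r['conf'],2),pix(s,r['location']))
             ~~~~~~~~~~^^^^^
ValueError: it knows: brush, cast, catch_tray, control_box, curing_unit, dial_grip, dial_pointer, full_arch, job_tray, marker_tip, resin_bottle, wax_bowl
```

View pics/d1.png

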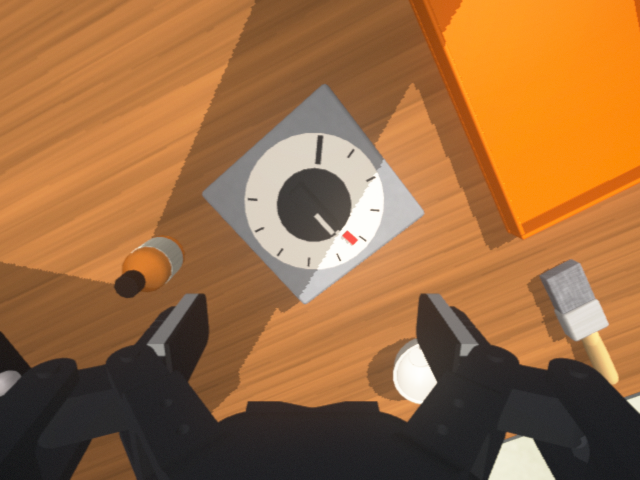

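The wrist view shows the dial centre near (314,203), the zero stroke at (320,150), the white pointer line at about (328,227) and the red marker at (350,238). Next I measure these angles.

```bash
sed -i "s/,'speed_dial'//" dial.py
cat >> dial.py <<'E'
def az(m): 
    p=P[m][:,:2].mean(0); return p
def ang(v): return round(float(np.degrees(np.arctan2(v[1],v[0]))),1)
import os
b=ok&(h>.074)&(h<.09)
(c,_,_)=cv2.minAreaRect(P[b][:,:2].astype(np.float32)) if b.sum()>50 else ((0.52,-.3),0,0)
x=P[b][:,:2]-P[b][:,:2].mean(0);w,V=np.linalg.eigh(x.T@x);print('bar axis',ang(V[:,1]))
# intersect pixel rays with z=.051
K=s['intrinsics'];C=-s['R'].T@s['t']
def ray(u,v,z):
    d=s['R'].T@np.linalg.inv(K)@np.array([u,v,1.]);return C+d*(z-C[2])/d[2]
r=np.hypot(P[...,0]-c[0],P[...,1]-c[1])
wh=ok&(h>.055)&(h<.09)&(r<.034)&(hsv[...,2]>110)&(hsv[...,1]<70)
print('c',c,'white',wh.sum(),wh.sum()and (P[wh].mean(0),ang(az(wh)-c)))
dk=ok&(h>.046)&(h<.058)&(r>.042)&(r<.062)&(hsv[...,2]<70)
n,lab,stt,cen=cv2.connectedComponentsWithStats(dk.astype(np.uint8))
for i in range(1,n):
    if stt[i,4]>8: print('tick',stt[i,4],cen[i].round(),ang(az(lab==i)-c))
print('red',red.sum() and ang(az(red)-c))
E
python3 dial.py d1b
```

```text
3.6 [ 0.5218 -0.2985  0.2536] rpy [[-0.904, 0.427, 0.0], [0.427, 0.904, 0.0], [-0.0, 0.0, -1.0]] grip 1.0006628908476294 0.0 [-0.2  0.9  0.7] [-0.66  0.4   0.15  1.33  0.   -0.21]
cam [ 0.457 -0.267  0.373]
control_box [ 5.226e-01 -3.003e-01 -3.000e-04] 0.69 [310 200]
control_box [ 7.928e-01 -8.300e-02  6.000e-04] 0.4 [573 326]
dial_grip [ 0.5185 -0.2992  0.0767] 0.66 [309 213]
dial_pointer [ 0.5637 -0.2827  0.0548] 0.9 [345 243]
marker_tip [ 0.5649 -0.2818  0.0552] 0.54 [347 244]
bar 1605 ((0.5069197416305542, -0.382754385471344), (0.2023223340511322, 0.04950878769159317), 81.56822204589844) z 0.08315387617389368
red 77 ((0.5617570281028748, -0.28182390332221985), (0.01211244985461235, 0.005603122524917126), 18.402231216430664) [ 0.56205155 -0.28179034  0.05347348]
box ((0.5591574907302856, -0.4582740068435669), (0.15003083646297455, 0.478615939617157), 13.995443344116211)
bar axis 86.0
c (0.5069197416305542, -0.382754385471344) white 0 0
tick 268 [281. 217.] 81.9
red 61.4
```

```bash
sed -i "s/^b=ok&.*/b=ok\&(h>.074)\&(h<.09)\&(np.hypot(P[...,0]-.52,P[...,1]+.299)<.045)/; s/^m=ok&(h>.078).*/m=ok\&(h>.078)\&(h<.09)\&(np.hypot(P[...,0]-.52,P[...,1]+.299)<.045)/" dial.py; sed -i "/^m=ok&(abs/,+1d" dial.py
python3 dial.py d1c | tail -22
```

```text
3.85 [ 0.5218 -0.2993  0.2536] rpy [[-0.904, 0.427, 0.0], [0.427, 0.904, -0.0], [-0.0, -0.0, -1.0]] grip 0.9997591125002155 0.0 [-0.3 -0.7 -0.2] [-0.66  0.4   0.15  1.33  0.   -0.21]
cam [ 0.457 -0.267  0.373]
control_box [ 0.5195 -0.3029  0.0011] 0.74 [307 199]
dial_grip [ 0.5178 -0.3003  0.0767] 0.9 [308 212]
dial_pointer [ 0.5645 -0.2838  0.0572] 0.83 [346 244]
marker_tip [ 0.5637 -0.2829  0.056 ] 0.51 [346 243]
bar 1037 ((0.5196589231491089, -0.29881685972213745), (0.05027149245142937, 0.015391726978123188), 16.382369995117188) z 0.08278779866127939
red 83 ((0.5621792078018188, -0.2818285822868347), (0.01288903970271349, 0.0058346097357571125), 18.925369262695312) [ 0.56194723 -0.28185632  0.05329292]
bar axis -163.9
c (0.5196589231491089, -0.29881685972213745) white 290 (array([ 0.5318047 , -0.28997227,  0.07187754]), 36.1)
tick 53 [315. 150.] 150.0
red 21.9
```

Request:
drive_tool(series=[{"dp": [0.009, -0.005, 0], "rotation": [0, 0, 0.404]}, {"dp": [0.009, -0.005, 0], "rotation": [0, 0, 0.404]}, {"dp": [0.009, -0.005, 0], "rotation": [0, 0, 0.404]}, {"dp": [0.009, -0.005, 0], "rotation": [0, 0, 0.404]}, {"dp": [0.009, -0.005, 0], "rotation": [0, 0, 0.404]}, {"dp": [0.009, -0.005, 0], "rotation": [0, 0, 0.404]}, {"dp": [0.009, -0.005, 0], "rotation": [0, 0, 0.404]}, {"dp": [0.009, -0.005, 0], "rotation": [0, 0, 0.404]}])

```text
clock: 4.77
eef_pos: [0.5198, -0.3001, 0.2532]
eef_rot: [0.586, 0.81, 0.0, -0.0]
ft_force: [0.2, 0.3, -0.5]
grip_width: 1.0
grasp_force: 0.0
```

Request:
drive_tool(series=[{"dp": [0, 0, 0], "rotation": [0, 0, 0.404]}, {"dp": [0, 0, 0], "rotation": [0, 0, 0.404]}, {"dp": [0, 0, 0], "rotation": [0, 0, 0.404]}, {"dp": [0, 0, 0], "rotation": [0, 0, 0.404]}, {"dp": [0, 0, 0], "rotation": [0, 0, 0.404]}, {"dp": [0, 0, 0], "rotation": [0, 0, 0.404]}, {"dp": [0, 0, 0], "rotation": [0, 0, 0.404]}, {"dp": [0, 0, 0], "rotation": [0, 0, 0.404]}])

```text
clock: 5.43
eef_pos: [0.5198, -0.3001, 0.2533]
eef_rot: [0.857, 0.516, -0.0, -0.0]
ft_force: [-0.2, 0.7, -1.0]
grip_width: 1.002
grasp_force: 0.0
```

Request:
drive_tool(series=[{"dp": [0, 0, 0], "rotation": [0, 0, 0.404]}, {"dp": [0, 0, 0], "rotation": [0, 0, 0.404]}, {"dp": [0, 0, 0], "rotation": [0, 0, 0.404]}, {"dp": [0, 0, 0], "rotation": [0, 0, 0.404]}, {"dp": [0, 0, 0], "rotation": [0, 0, 0.404]}, {"dp": [0, 0, 0], "rotation": [0, 0, 0.404]}, {"dp": [0, 0, 0], "rotation": [0, 0, 0.404]}, {"dp": [0, 0, 0], "rotation": [0, 0, 0.404]}])

```text
clock: 6.1
eef_pos: [0.5198, -0.3001, 0.2533]
eef_rot: [0.99, 0.138, -0.0, 0.0]
ft_force: [0.8, -0.2, 0.9]
grip_width: 0.998
grasp_force: 0.0
```

Request:
drive_tool(series=[{"dp": [0, 0, 0.2], "rotation": [0, 0, 0]}, {"dp": [0, 0, 0.4], "rotation": [0, 0, 0]}, {"dp": [0, 0, 0.6], "rotation": [0, 0, 0]}, {"dp": [0, 0, 0.65], "rotation": [0, 0, 0]}, {"dp": [0, 0, 0.65], "rotation": [0, 0, 0]}, {"dp": [0, 0, 0.65], "rotation": [0, 0, 0]}])

```text
clock: 6.6
eef_pos: [0.5202, -0.3004, 0.1246]
eef_rot: [0.99, 0.139, 0.0, 0.0]
ft_force: [-1.0, -0.4, 0.2]
grip_width: 0.999
grasp_force: 0.0
```

```bash
python3 dial.py d2
```

```text
6.6 [ 0.5202 -0.3004  0.1246] rpy [[0.962, 0.275, 0.0], [0.275, -0.962, -0.0], [0.0, 0.001, -1.0]] grip 0.9992239570542638 0.0 [-1.  -0.4  0.2] [-0.66  0.45 -0.11  1.01 -0.    2.2 ]
cam [ 0.59  -0.28   0.244]
control_box [ 0.5238 -0.2978  0.0031] 0.69 [311 230]
dial_grip [ 0.5194 -0.298   0.0744] 0.74 [309 276]
marker_tip [ 0.5661 -0.2814  0.0554] 0.53 [303 175]
bar 2810 ((0.5201224088668823, -0.29918959736824036), (0.049884870648384094, 0.014880592003464699), 16.503711700439453) z 0.08274477282029685
red 252 ((0.5624200105667114, -0.2818356156349182), (0.012871069833636284, 0.005845572799444199), 21.688091278076172) [ 0.56272082 -0.28176884  0.05331297]
bar axis -163.5
c (0.520200252532959, -0.2992189824581146) white 715 (array([ 0.53394889, -0.2979697 ,  0.07235093]), 5.2)
tick 163 [250. 314.] 149.7
red 22.3
```

Request:
drive_tool(series=[{"dp": [0, -0.005, 0.1], "rotation": [0, 0, 0]}, {"dp": [0, -0.005, 0.208], "rotation": [0, 0, 0]}, {"dp": [0, -0.005, 0.208], "rotation": [0, 0, 0]}, {"dp": [0, -0.005, 0.208], "rotation": [0, 0, 0]}])

```text
clock: 7.18
eef_pos: [0.5194, -0.299, 0.082]
eef_rot: [0.99, 0.138, -0.0, -0.0]
ft_force: [0.2, -0.3, 1.0]
grip_width: 0.997
grasp_force: 0.0
```

Request:
drive_tool(jaw=0, series=[{"dp": [0, 0, 0], "rotation": [0, 0, 0]}, {"dp": [0, 0, 0], "rotation": [0, 0, 0]}, {"dp": [0, 0, 0], "rotation": [0, 0, 0]}, {"dp": [0, 0, 0], "rotation": [0, 0, 0]}, {"dp": [0, 0, 0], "rotation": [0, 0, 0]}, {"dp": [0, 0, 0], "rotation": [0, 0, 0]}, {"dp": [0, 0, 0], "rotation": [0, 0, 0]}, {"dp": [0, 0, 0], "rotation": [0, 0, 0]}])

```text
clock: 7.85
eef_pos: [0.5198, -0.2998, 0.0822]
eef_rot: [0.991, 0.137, 0.0, 0.001]
ft_force: [-0.8, -3.7, 6.5]
grip_width: 0.164
grasp_force: 59.3
```

Request:
drive_tool(series=[{"dp": [0, 0, 0], "rotation": [0, 0, -0.06]}, {"dp": [0, 0, 0], "rotation": [0, 0, -0.12]}, {"dp": [0, 0, 0], "rotation": [0, 0, -0.18]}, {"dp": [0, 0, 0], "rotation": [0, 0, -0.24]}, {"dp": [0, 0, 0], "rotation": [0, 0, -0.3]}, {"dp": [0, 0, 0], "rotation": [0, 0, -0.36]}, {"dp": [0, 0, 0], "rotation": [0, 0, -0.388]}, {"dp": [0, 0, 0], "rotation": [0, 0, -0.388]}])

```text
clock: 8.52
eef_pos: [0.5195, -0.2995, 0.0822]
eef_rot: [0.864, 0.504, -0.0, 0.0]
ft_force: [-3.2, -2.6, 8.1]
grip_width: 0.162
grasp_force: 59.7
```

Request:
drive_tool(series=[{"dp": [0, 0, 0], "rotation": [0, 0, -0.06]}, {"dp": [0, 0, 0], "rotation": [0, 0, -0.12]}, {"dp": [0, 0, 0], "rotation": [0, 0, -0.18]}, {"dp": [0, 0, 0], "rotation": [0, 0, -0.24]}, {"dp": [0, 0, 0], "rotation": [0, 0, -0.3]}, {"dp": [0, 0, 0], "rotation": [0, 0, -0.36]}, {"dp": [0, 0, 0], "rotation": [0, 0, -0.388]}, {"dp": [0, 0, 0], "rotation": [0, 0, -0.388]}])

```text
clock: 9.18
eef_pos: [0.5191, -0.2995, 0.0822]
eef_rot: [0.609, 0.793, -0.001, 0.0]
ft_force: [-5.9, -2.1, 9.9]
grip_width: 0.159
grasp_force: 59.9
```

Request:
drive_tool(series=[{"dp": [0, 0, 0], "rotation": [0, 0, -0.06]}, {"dp": [0, 0, 0], "rotation": [0, 0, -0.12]}, {"dp": [0, 0, 0], "rotation": [0, 0, -0.18]}, {"dp": [0, 0, 0], "rotation": [0, 0, -0.24]}, {"dp": [0, 0, 0], "rotation": [0, 0, -0.3]}, {"dp": [0, 0, 0], "rotation": [0, 0, -0.36]}, {"dp": [0, 0, 0], "rotation": [0, 0, -0.388]}, {"dp": [0, 0, 0], "rotation": [0, 0, -0.388]}])

```text
clock: 9.85
eef_pos: [0.5188, -0.2998, 0.0822]
eef_rot: [0.264, 0.964, -0.001, -0.0]
ft_force: [-7.7, -4.2, 10.3]
grip_width: 0.16
grasp_force: 60.0
```

```bash
python3 -c "
from h import *
st();print(observe()['ft_torque'])"
```

```text
9.85 [ 0.5188 -0.2998  0.0822] rpy [[-0.861, 0.509, -0.001], [0.509, 0.861, -0.002], [0.0, -0.002, -1.0]] grip 0.1597629945415794 59.99174416065216 [-7.7 -4.2 10.3] [-0.66  0.49 -0.18  0.9  -0.   -0.12]
[-0.89889     1.65336071  0.08333426]
```

Request:
drive_tool(series=[{"dp": [0, 0, 0], "rotation": [0, 0, -0.008]}, {"dp": [0, 0, 0], "rotation": [0, 0, -0.015]}, {"dp": [0, 0, 0], "rotation": [0, 0, -0.015]}, {"dp": [0, 0, 0], "rotation": [0, 0, -0.015]}])

```text
clock: 10.18
eef_pos: [0.5189, -0.2998, 0.0823]
eef_rot: [0.252, 0.968, -0.001, -0.0]
ft_force: [-7.8, -3.4, 10.1]
grip_width: 0.163
grasp_force: 61.8
```

```bash
python3 -c "
from h import *
st();print(observe()['ft_torque'])"
```

```text
10.1833 [ 0.5189 -0.2998  0.0823] rpy [[-0.873, 0.488, -0.001], [0.488, 0.873, -0.002], [0.0, -0.002, -1.0]] grip 0.16259646419225915 61.756160259246826 [-7.8 -3.4 10.1] [-0.66  0.49 -0.18  0.9  -0.   -0.15]
[-0.83850487  1.52836266 -1.04422946]
```

Request:
drive_tool(jaw=1, series=[{"dp": [0, 0, 0], "rotation": [0, 0, 0]}, {"dp": [0, 0, 0], "rotation": [0, 0, 0]}, {"dp": [0, 0, 0], "rotation": [0, 0, 0]}, {"dp": [0, 0, 0], "rotation": [0, 0, 0]}, {"dp": [0, 0, 0], "rotation": [0, 0, 0]}, {"dp": [0, 0, 0], "rotation": [0, 0, 0]}, {"dp": [0, 0, 0], "rotation": [0, 0, 0]}, {"dp": [0, 0, 0], "rotation": [0, 0, 0]}])

```text
clock: 10.85
eef_pos: [0.5196, -0.2991, 0.0817]
eef_rot: [0.251, 0.968, -0.0, -0.0]
ft_force: [0.2, -0.1, -0.6]
grip_width: 1.002
grasp_force: 0.0
```

Request:
drive_tool(series=[{"dp": [0, 0, -0.1], "rotation": [0, 0, 0]}, {"dp": [0, 0, -0.3], "rotation": [0, 0, 0]}, {"dp": [0, 0, -0.5], "rotation": [0, 0, 0]}, {"dp": [0, 0, -0.7], "rotation": [0, 0, 0]}, {"dp": [0, 0, -0.85], "rotation": [0, 0, 0]}, {"dp": [0, 0, -0.85], "rotation": [0, 0, 0]}, {"dp": [0, 0, -0.85], "rotation": [0, 0, 0]}])

```text
clock: 11.43
eef_pos: [0.5201, -0.2995, 0.2533]
eef_rot: [0.251, 0.968, -0.001, 0.002]
ft_force: [-0.3, -0.0, -0.5]
grip_width: 0.997
grasp_force: 0.0
```

```bash
python3 dial.py d3
cat > casts.py <<'E'
from h import *
import sys
st()
for n in sys.argv[1:]:
    s=snapshot(n);P=world(s);hsv=cv2.cvtColor(s['color'],cv2.COLOR_RGB2HSV);h=P[...,2];ok=s['depth']>0
    for r in spot_point('cast1',s):
        l=r['location']
        if r['conf']<.3: continue
        d=np.hypot(P[...,0]-l[0],P[...,1]-l[1])
        # cream top block
        m=ok&(d<.035)&(h>.024)&(h<.05)
        g=ok&(d<.04)&(h>.01)&(h<.045)
        print(n,'cast',np.round(l,3),round(r['conf'],2),pix(s,l),end=' ')
        if m.sum()>20:
            (c,wh,a)=cv2.minAreaRect(P[m][:,:2].astype(np.float32)); 
            if wh[0]<wh[1]: a+=90
            hm=float(np.median(hsv[m][:,0]));print('blk',np.round(c,4),np.round(wh,4),'long axis',round(a%180,1),'top',round(float(np.percentile(h[m],90)),4),'S',np.median(hsv[m][:,1]),'V',np.median(hsv[m][:,2]),end=' ')
        if g.sum()>20:
            (c,wh,a)=cv2.minAreaRect(P[g][:,:2].astype(np.float32)); 
            if wh[0]<wh[1]: a+=90
            print('base',np.round(c,4),np.round(wh,4),round(a%180,1))
        else: print()
    for t in ['job_tray','curing_unit']:
        for r in spot_point(t,s)[:1]: print(t,np.round(r['location'],3),round(r['conf'],2))
    o=ok&(hsv[...,0]>5)&(hsv[...,0]<14)&(hsv[...,1]>215)&(h>.022)&(h<.036)&(abs(P[...,0]-.5)<.2)&(abs(P[...,1]+.037)<.16)
    if o.sum()>100:
        print('tray rim',cv2.minAreaRect(P[o][:,:2].astype(np.float32)))
E
python3 casts.py scene side
```

```text
11.4333 [ 0.5201 -0.2995  0.2533] rpy [[-0.874, 0.486, 0.003], [0.486, 0.874, -0.002], [-0.003, -0.0, -1.0]] grip 0.9971974469551731 0.0 [-0.3 -0.  -0.5] [-0.66  0.39  0.15  1.32  0.   -0.15]
cam [ 0.457 -0.263  0.373]
control_box [ 0.5221 -0.3033 -0.0006] 0.95 [309 202]
control_box [ 0.5056 -0.4777 -0.0024] 0.26 [167 263]
dial_grip [ 0.5169 -0.2987  0.0779] 0.95 [310 212]
marker_tip [ 0.5224 -0.302   0.004 ] 0.69 [310 202]
marker_tip [ 0.5613 -0.2813  0.0551] 0.61 [350 238]
bar 1023 ((0.5194934606552124, -0.298789381980896), (0.01499191578477621, 0.04987449198961258), 59.53315734863281) z 0.08280649804517079
red 78 ((0.5620759725570679, -0.2820156514644623), (0.012547038495540619, 0.005967911332845688), 19.91246795654297) [ 0.56178145 -0.28191593  0.05340526]
bar axis 149.7
c (0.5195010900497437, -0.29877251386642456) white 336 (array([ 0.51356153, -0.28773089,  0.06964102]), 118.3)
tick 48 [313. 150.] 149.8
red 21.7
11.6833 [ 0.5192 -0.2988  0.2505] rpy [[-0.874, 0.486, -0.002], [0.486, 0.874, 0.001], [0.002, 0.0, -1.0]] grip 1.0027457677723943 0.0 [ 0.2  0.4 -0.6] [-0.66  0.39  0.
[... 1802 characters left out ...]
46 340] blk [0.3159 0.1854] [0.0431 0.025 ] long axis 87.8 top 0.0331 S 40.0 V 152.0 base [0.3155 0.1847] [0.0522 0.0359] 86.6
side cast [0.524 0.173 0.008] 0.73 [334 329] blk [0.5224 0.1789] [0.0281 0.0445] long axis 118.7 top 0.0387 S 59.0 V 219.0 base [0.5269 0.1765] [0.0589 0.0738] 167.9
side cast [0.46  0.28  0.005] 0.53 [367 374] blk [0.452  0.2794] [0.0248 0.0428] long axis 168.4 top 0.0386 S 37.0 V 211.5 base [0.4617 0.2744] [0.0316 0.0675] 160.8
side cast [0.538 0.27  0.004] 0.52 [322 368] blk [0.5366 0.27  ] [0.0262 0.0416] long axis 93.2 top 0.0394 S 55.0 V 223.0 base [0.5348 0.255 ] [0.0538 0.0544] 133.7
job_tray [ 0.501 -0.038  0.   ] 0.55
curing_unit [ 0.532  0.229 -0.001] 0.88
```

```bash
cat > plan.py <<'E'
from h import *
import sys
# usage: plan.py x,y,z,yaw ...  (yaw deg of tool x) prints for each waypoint the calls in tool units
o=observe(); p=np.array(o['eef_pos']); R=Ro.from_quat(o['eef_rot']).as_matrix(); yaw=np.degrees(np.arctan2(R[1,0],R[0,0]))
print('at',np.round(p,4),round(yaw,1),'grip',round(o['grip_width'],3),round(o['grasp_force'],1),'F',np.round(o['ft_force'],1),'t',round(o['clock'],1))
for a in sys.argv[1:]:
    x,y,z,w=map(float,a.split(',')); q=np.array([x,y,z])
    dy=(w-yaw+180)%360-180
    def ax(w): c,s=np.cos(np.radians(w)),np.sin(np.radians(w)); return np.array([[c,s,0],[s,-c,0],[0,0,-1]])
    n=1
    while True:
        steps=[]; 
        for i in range(n):
            Rt=ax(yaw+dy*i/n); steps.append(Rt.T@(q-p)/n/.2)
        if max(abs(np.array(steps)).max(),0)<=1 and abs(dy)/n<=55 and np.linalg.norm(q-p)/n<=.32: break
        n+=1
    print('->',a)
    for s in steps: print('   dp',np.round(s,3).tolist(),'rot z',round(-np.radians(dy)/n/2,3),'rows',round(max(np.linalg.norm(s)*.2/.0417,abs(dy)/n/7.16),1))
    p,yaw=q,w
E
python3 plan.py 0.451,0.191,0.2,161 0.451,0.191,0.1,161
python3 - <<'E'
from h import *
s=snapshot('scene');C=-s['R'].T@s['t']
for u,v in [(280,207),(360,202),(382,298),(293,307)]:
    d=s['R'].T@np.linalg.inv(s['intrinsics'])@np.array([u,v,1.]);print(np.round(C+d*(.03-C[2])/d[2],3))
E
```

```text
at [ 0.5195 -0.2991  0.2516] 150.9 grip 0.999 0.0 F [ 0.8 -0.  -0. ] t 12.1
-> 0.451,0.191,0.2,161
   dp [0.497, 0.658, 0.086] rot z -0.029 rows 4.0
   dp [0.457, 0.686, 0.086] rot z -0.029 rows 4.0
   dp [0.416, 0.712, 0.086] rot z -0.029 rows 4.0
-> 0.451,0.191,0.1,161
   dp [0.0, 0.0, 0.5] rot z -0.0 rows 2.4
[ 0.369 -0.142  0.03 ]
[0.364 0.049 0.03 ]
[0.639 0.064 0.03 ]
[ 0.651 -0.125  0.03 ]
```

Request:
drive_tool(series=[{"dp": [0.497, 0.658, 0.086], "rotation": [0, 0, -0.029]}, {"dp": [0.497, 0.658, 0.086], "rotation": [0, 0, -0.029]}, {"dp": [0.497, 0.658, 0.086], "rotation": [0, 0, -0.029]}, {"dp": [0.497, 0.658, 0.086], "rotation": [0, 0, -0.029]}, {"dp": [0.497, 0.658, 0.086], "rotation": [0, 0, -0.029]}])

```text
clock: 12.55
eef_pos: [0.4949, -0.1302, 0.2344]
eef_rot: [0.221, 0.975, 0.001, -0.001]
ft_force: [0.6, -0.7, 1.1]
grip_width: 0.998
grasp_force: 0.0
```

Request:
drive_tool(series=[{"dp": [0.457, 0.686, 0.086], "rotation": [0, 0, -0.029]}, {"dp": [0.457, 0.686, 0.086], "rotation": [0, 0, -0.029]}, {"dp": [0.457, 0.686, 0.086], "rotation": [0, 0, -0.029]}, {"dp": [0.457, 0.686, 0.086], "rotation": [0, 0, -0.029]}, {"dp": [0.457, 0.686, 0.086], "rotation": [0, 0, -0.029]}])

```text
clock: 12.97
eef_pos: [0.4722, 0.0329, 0.2169]
eef_rot: [0.192, 0.981, 0.001, -0.001]
ft_force: [0.2, -1.5, 1.5]
grip_width: 1.001
grasp_force: 0.0
```

Request:
drive_tool(series=[{"dp": [0.416, 0.712, 0.086], "rotation": [0, 0, -0.029]}, {"dp": [0.416, 0.712, 0.086], "rotation": [0, 0, -0.029]}, {"dp": [0.416, 0.712, 0.086], "rotation": [0, 0, -0.029]}, {"dp": [0.416, 0.712, 0.086], "rotation": [0, 0, -0.029]}, {"dp": [0.416, 0.712, 0.086], "rotation": [0, 0, -0.029]}, {"dp": [0.416, 0.712, 0.086], "rotation": [0, 0, -0.029]}])

```text
clock: 13.47
eef_pos: [0.4509, 0.1926, 0.1999]
eef_rot: [0.164, 0.986, -0.0, -0.0]
ft_force: [0.1, 0.1, 0.4]
grip_width: 1.003
grasp_force: 0.0
```

```bash
python3 casts.py wrist; python3 -c "
from h import *
save(snapshot('wrist'),'w1')"; python3 plan.py 0.451,0.191,0.032,161
```

```text
13.4667 [0.4509 0.1926 0.1999] rpy [[-0.946, 0.324, -0.0], [0.324, 0.946, -0.0], [0.0, -0.0, -1.0]] grip 1.003247790776678 0.0 [0.1 0.1 0.4] [ 0.24  0.23 -0.25  1.1  -0.    0.57]
wrist cast [0.54  0.272 0.003] 0.84 [420 270] blk [0.5384 0.2716] [0.027  0.0419] long axis 91.8 top 0.0362 S 76.0 V 221.0 base [0.5382 0.2718] [0.0361 0.0483] 90.9
wrist cast [0.321 0.18  0.002] 0.84 [245  69] blk [0.318  0.1849] [0.0399 0.0234] long axis 89.1 top 0.0308 S 49.0 V 202.0 base [0.3173 0.1848] [0.048  0.0362] 87.5
wrist cast [0.454 0.28  0.004] 0.79 [405 184] blk [0.454  0.2825] [0.0269 0.0424] long axis 169.8 top 0.0362 S 74.0 V 215.0 base [0.4539 0.2822] [0.0364 0.0482] 169.6
wrist cast [0.452 0.191 0.008] 0.73 [310 214] blk [0.4519 0.1928] [0.0259 0.0419] long axis 162.3 top 0.0363 S 74.0 V 223.0 base [0.4519 0.1928] [0.036 0.048] 162.2
wrist cast [ 0.335  0.285 -0.001] 0.73 [373  42] blk [0.3322 0.2808] [0.0224 0.0405] long axis 121.0 top 0.0308 S 52.0 V 190.0 base [0.3319 0.2813] [0.036 0.048] 124.3
wrist cast [0.528 0.179 0.004] 0.67 [324 289] blk [0.5243 0.1779] [0.0262 0.042 ] long axis 121.7 top 0.0362 S 75.0 V 225.0 base [0.5245 0.1781] [0.0363 0.0479] 121.2
wrist cast [0.604 0.168 0.005] 0.65 [336 357] blk [0.6038 0.1734] [0.0422 0.0268] long axis 42.3 top 0.0362 S 74.0 V 219.0 base [0.6035 0.1737] [0.0479 0.036 ] 42.0
job_tray [ 0.498 -0.034  0.001] 0.96
curing_unit [ 0.534  0.229 -0.002] 0.86
tray rim ((0.501124918460846, -0.035492248833179474), (0.2799263298511505, 0.20156875252723694), 3.8970935344696045)
at [0.4519 0.1898 0.2002] 160.8 grip 1.001 0.0 F [0.6 0.4 0.6] t 13.7
-> 0.451,0.191,0.032,161
   dp [0.006, 0.004, 0.841] rot z -0.002 rows 4.0
```

View pics/w1.png

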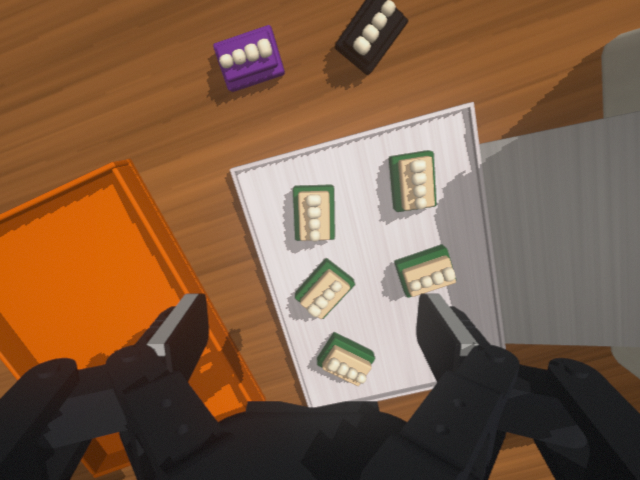

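The wrist view shows the five casts upright in the catch tray, at about (313,212), (413,180), (325,288), (427,270) and (346,358). The network's boxes match 48x36 mm bases. I'm grasping the first one at (313,212).

Request:
drive_tool(jaw=0.7, series=[{"dp": [0, 0.01, 0.2], "rotation": [0, 0, -0.01]}, {"dp": [0, 0.01, 0.4], "rotation": [0, 0, -0.01]}, {"dp": [0, 0.01, 0.6], "rotation": [0, 0, -0.01]}, {"dp": [0, 0.01, 0.7], "rotation": [0, 0, -0.01]}, {"dp": [0, 0.01, 0.78], "rotation": [0, 0, -0.01]}, {"dp": [0, 0.01, 0.84], "rotation": [0, 0, -0.01]}, {"dp": [0, 0.01, 0.84], "rotation": [0, 0, -0.01]}])

```text
clock: 14.3
eef_pos: [0.4514, 0.1915, 0.0303]
eef_rot: [0.157, 0.988, -0.001, -0.001]
ft_force: [-2.1, 0.1, 0.1]
grip_width: 0.698
grasp_force: 0.0
```

Request:
drive_tool(jaw=0, series=[{"dp": [0, 0, 0], "rotation": [0, 0, 0]}, {"dp": [0, 0, 0], "rotation": [0, 0, 0]}, {"dp": [0, 0, 0], "rotation": [0, 0, 0]}, {"dp": [0, 0, 0], "rotation": [0, 0, 0]}, {"dp": [0, 0, 0], "rotation": [0, 0, 0]}, {"dp": [0, 0, 0], "rotation": [0, 0, 0]}])

```text
clock: 14.8
eef_pos: [0.4529, 0.1925, 0.0333]
eef_rot: [0.156, 0.988, 0.0, 0.001]
ft_force: [-1.7, -3.4, 8.0]
grip_width: 0.396
grasp_force: 60.5
```

Request:
drive_tool(series=[{"dp": [0, 0, -0.1], "rotation": [0, 0, 0]}, {"dp": [0, 0, -0.25], "rotation": [0, 0, 0]}, {"dp": [0, 0, -0.4], "rotation": [0, 0, 0]}, {"dp": [0, 0, -0.5], "rotation": [0, 0, 0]}, {"dp": [0, 0, -0.5], "rotation": [0, 0, 0]}, {"dp": [0, 0, -0.5], "rotation": [0, 0, 0]}])

```text
clock: 15.3
eef_pos: [0.4529, 0.1929, 0.1334]
eef_rot: [0.156, 0.988, 0.001, 0.001]
ft_force: [-0.7, 0.7, -1.7]
grip_width: 0.4
grasp_force: 60.4
```

```bash
cat > tr.py <<'E'
import numpy as np
# tray places (local x,y) -> world; tool x (long axis) along tray y => yaw 94
c,s=np.cos(np.radians(3.9)),np.sin(np.radians(3.9))
for l in [(x,y) for y in (-.045,.045) for x in (-.078,0,.078)]: print(l,round(.501+c*l[0]-s*l[1],4),round(-.0355+s*l[0]+c*l[1],4))
E
python3 tr.py; python3 plan.py 0.426,-0.086,0.13,94
```

```text
(-0.078, -0.045) 0.4262 -0.0857
(0, -0.045) 0.5041 -0.0804
(0.078, -0.045) 0.5819 -0.0751
(-0.078, 0.045) 0.4201 0.0041
(0, 0.045) 0.4979 0.0094
(0.078, 0.045) 0.5758 0.0147
at [0.4529 0.1929 0.1334] 162.0 grip 0.4 60.4 F [-0.7  0.7 -1.7] t 15.3
-> 0.426,-0.086,0.13,94
   dp [-0.151, -0.684, 0.009] rot z 0.297 rows 4.7
   dp [-0.508, -0.482, 0.009] rot z 0.297 rows 4.7
```

Request:
drive_tool(series=[{"dp": [-0.15, -0.684, 0], "rotation": [0, 0, 0.297]}, {"dp": [-0.15, -0.684, 0], "rotation": [0, 0, 0.297]}, {"dp": [-0.15, -0.684, 0], "rotation": [0, 0, 0.297]}, {"dp": [-0.15, -0.684, 0], "rotation": [0, 0, 0.297]}, {"dp": [-0.15, -0.684, 0], "rotation": [0, 0, 0.297]}, {"dp": [-0.15, -0.684, 0], "rotation": [0, 0, 0.297]}])

```text
clock: 15.8
eef_pos: [0.4379, 0.0524, 0.1314]
eef_rot: [0.442, 0.897, -0.0, -0.001]
ft_force: [0.5, -0.1, -1.3]
grip_width: 0.399
grasp_force: 60.5
```

Request:
drive_tool(series=[{"dp": [-0.508, -0.482, 0], "rotation": [0, 0, 0.297]}, {"dp": [-0.508, -0.482, 0], "rotation": [0, 0, 0.297]}, {"dp": [-0.508, -0.482, 0], "rotation": [0, 0, 0.297]}, {"dp": [-0.508, -0.482, 0], "rotation": [0, 0, 0.297]}, {"dp": [-0.508, -0.482, 0], "rotation": [0, 0, 0.297]}, {"dp": [-0.508, -0.482, 0], "rotation": [0, 0, 0.297]}, {"dp": [-0.508, -0.482, 0], "rotation": [0, 0, 0.297]}])

```text
clock: 16.38
eef_pos: [0.4248, -0.0855, 0.1316]
eef_rot: [0.68, 0.733, -0.0, -0.0]
ft_force: [-1.5, -0.6, -1.0]
grip_width: 0.4
grasp_force: 60.5
```

```bash
python3 plan.py 0.4262,-0.0857,0.0325,94
```

```text
at [ 0.4248 -0.0855  0.1316] 94.3 grip 0.4 60.5 F [-1.5 -0.6 -1. ] t 16.4
-> 0.4262,-0.0857,0.0325,94
   dp [-0.002, 0.007, 0.496] rot z 0.003 rows 2.4
```

Request:
drive_tool(series=[{"dp": [0, 0.004, 0.2], "rotation": [0, 0, 0]}, {"dp": [0, 0.004, 0.35], "rotation": [0, 0, 0]}, {"dp": [0, 0.004, 0.44], "rotation": [0, 0, 0]}, {"dp": [0, 0.004, 0.48], "rotation": [0, 0, 0]}, {"dp": [0, 0.004, 0.497], "rotation": [0, 0, 0]}, {"dp": [0, 0.004, 0.497], "rotation": [0, 0, 0]}, {"dp": [0, 0.004, 0.497], "rotation": [0, 0, 0]}])

```text
clock: 16.97
eef_pos: [0.4263, -0.0855, 0.0334]
eef_rot: [0.681, 0.732, 0.0, 0.0]
ft_force: [0.0, -0.1, -0.6]
grip_width: 0.402
grasp_force: 60.6
```

Request:
drive_tool(jaw=0.65, series=[{"dp": [0, 0, 0], "rotation": [0, 0, 0]}, {"dp": [0, 0, 0], "rotation": [0, 0, 0]}, {"dp": [0, 0, 0], "rotation": [0, 0, 0]}, {"dp": [0, 0, 0], "rotation": [0, 0, 0]}, {"dp": [0, 0, 0], "rotation": [0, 0, 0]}, {"dp": [0, 0, 0], "rotation": [0, 0, 0]}])

```text
clock: 17.47
eef_pos: [0.4259, -0.086, 0.0327]
eef_rot: [0.682, 0.731, 0.0, 0.0]
ft_force: [0.3, -0.1, 0.8]
grip_width: 0.653
grasp_force: 0.0
```

Request:
drive_tool(series=[{"dp": [0, 0, -0.1], "rotation": [0, 0, 0]}, {"dp": [0, 0, -0.3], "rotation": [0, 0, 0]}, {"dp": [0, 0, -0.5], "rotation": [0, 0, 0]}, {"dp": [0, 0, -0.6], "rotation": [0, 0, 0]}, {"dp": [0, 0, -0.6], "rotation": [0, 0, 0]}, {"dp": [0, 0, -0.6], "rotation": [0, 0, 0]}])

```text
clock: 17.97
eef_pos: [0.4263, -0.0862, 0.1534]
eef_rot: [0.682, 0.731, 0.0, 0.001]
ft_force: [0.1, -0.1, 0.1]
grip_width: 0.652
grasp_force: 0.0
```

```bash
python3 casts.py scene | grep -v "0.3[0-9]* 0"; python3 plan.py 0.6035,0.1737,0.152,42 0.6035,0.1737,0.0325,42 0.6035,0.1737,0.1325,42 0.5041,-0.0804,0.1325,94
```

```text
17.9667 [ 0.4263 -0.0862  0.1534] rpy [[-0.069, 0.998, 0.002], [0.998, 0.069, -0.001], [-0.001, 0.002, -1.0]] grip 0.6515825801128736 0.0 [ 0.1 -0.1  0.1] [-0.39  0.17 -0.46  0.94 -0.    1.11]
scene cast [ 0.428 -0.082  0.009] 0.88 [307 231] blk [ 0.4287 -0.0867] [0.0322 0.0426] long axis 92.0 top 0.0369 S 53.0 V 244.0 base [ 0.427  -0.0879] [0.0573 0.0664] 130.3
scene cast [0.452 0.281 0.007] 0.85 [462 232] blk [0.4563 0.2779] [0.0307 0.0489] long axis 173.3 top 0.0379 S 49.0 V 243.5 base [0.4525 0.2817] [0.0698 0.0651] 67.1
scene cast [0.534 0.271 0.006] 0.61 [465 261] blk [0.5385 0.2687] [0.0319 0.0462] long axis 96.9 top 0.0383 S 44.0 V 242.0 base [0.5333 0.2731] [0.0757 0.0719] 73.4
scene cast [0.605 0.172 0.008] 0.56 [427 288] blk [0.6046 0.1691] [0.0445 0.0324] long axis 51.5 top 0.0375 S 54.0 V 238.0 base [0.6028 0.1706] [0.0725 0.0653] 58.1
job_tray [ 0.502 -0.035  0.002] 0.79
curing_unit [0.534 0.228 0.001] 0.77
at [ 0.4252 -0.0857  0.1516] 94.0 grip 0.653 0.0 F [-0.4  0.3  0.4] t 18.2
-> 0.6035,0.1737,0.152,42
   dp [0.616, 0.489, -0.001] rot z 0.227 rows 3.8
   dp [0.768, 0.17, -0.001] rot z 0.227 rows 3.8
-> 0.6035,0.1737,0.0325,42
   dp [0.0, 0.0, 0.597] rot z -0.0 rows 2.9
-> 0.6035,0.1737,0.1325,42
   dp [0.0, 0.0, -0.5] rot z -0.0 rows 2.4
-> 0.5041,-0.0804,0.1325,94
   dp [-0.61, 0.306, 0.0] rot z -0.227 rows 3.6
   dp [-0.682, 0.008, 0.0] rot z -0.227 rows 3.6
```

Request:
drive_tool(jaw=0.7, series=[{"dp": [0.616, 0.489, 0], "rotation": [0, 0, 0.227]}, {"dp": [0.616, 0.489, 0], "rotation": [0, 0, 0.227]}, {"dp": [0.616, 0.489, 0], "rotation": [0, 0, 0.227]}, {"dp": [0.616, 0.489, 0], "rotation": [0, 0, 0.227]}, {"dp": [0.616, 0.489, 0], "rotation": [0, 0, 0.227]}])

```text
clock: 18.58
eef_pos: [0.5166, 0.0471, 0.1514]
eef_rot: [0.831, 0.556, -0.0, -0.001]
ft_force: [-0.8, -0.2, -1.0]
grip_width: 0.701
grasp_force: 0.0
```

Request:
drive_tool(series=[{"dp": [0.768, 0.17, 0], "rotation": [0, 0, 0.227]}, {"dp": [0.768, 0.17, 0], "rotation": [0, 0, 0.227]}, {"dp": [0.768, 0.17, 0], "rotation": [0, 0, 0.227]}, {"dp": [0.768, 0.17, 0], "rotation": [0, 0, 0.227]}, {"dp": [0.768, 0.17, 0], "rotation": [0, 0, 0.227]}, {"dp": [0.768, 0.17, 0], "rotation": [0, 0, 0.227]}])

```text
clock: 19.08
eef_pos: [0.6041, 0.1746, 0.1508]
eef_rot: [0.933, 0.359, -0.001, -0.0]
ft_force: [-0.1, -0.7, -0.0]
grip_width: 0.7
grasp_force: 0.0
```

```bash
python3 casts.py wrist scene| cut -d' ' -f1-7,8-60; python3 plan.py 0.6035,0.1737,0.0325,42
```

```text
19.0833 [0.6041 0.1746 0.1508] rpy [[0.742, 0.67, -0.002], [0.67, -0.742, -0.0], [-0.002, -0.001, -1.0]] grip 0.7003448266237048 0.0 [-0.1 -0.7 -0. ] [ 0.15  0.49  0.02  1.11 -0.    2.56]
wrist cast [0.538 0.274 0.004] 0.95 [158 204] blk [0.5396 0.2713] [0.0264 0.042 ] long axis 91.2 top 0.0362 S 71.0 V 214.0 base [0.54   0.2714] [0.0356 0.0486] 90.5
wrist cast [0.527 0.18  0.005] 0.82 [245 289] blk [0.5256 0.1775] [0.0266 0.042 ] long axis 121.4 top 0.0361 S 70.0 V 213.0 base [0.5258 0.1776] [0.0364 0.0482] 121.0
wrist cast [0.453 0.281 0.005] 0.79 [ 90 275] blk [0.4548 0.2817] [0.0261 0.0423] long axis 169.7 top 0.036 S 75.0 V 201.0 base [0.4551 0.2817] [0.036 0.049] 169.7
wrist cast [0.605 0.17  0.003] 0.78 [318 229] blk [0.6055 0.1731] [0.0413 0.0255] long axis 41.5 top 0.0362 S 72.0 V 225.0 base [0.6055 0.1731] [0.0477 0.0361] 42.4
wrist cast [ 0.335  0.279 -0.001] 0.64 [ 26 364] blk [0.3393 0.2713] [0.0126 0.0172] long axis 129.4 top 0.0303 S 51.0 V 144.0 base [0.3376 0.2741] [0.0372 0.032 ] 35.3
wrist cast [0.771 0.117 0.002] 0.46 [531 110] blk [0.7712 0.1158] [0.0593 0.0635] 
[... 433 characters left out ...]
004] 0.59 [465 262] blk [0.5394 0.2677] [0.0317 0.0443] long axis 98.3 top 0.0374 S 31.0 V 249.0 base [0.5363 0.273 ] [0.073  0.0714] 61.9
scene cast [ 0.43  -0.088  0.01 ] 0.57 [304 231] blk [ 0.4283 -0.0863] [0.0337 0.0419] long axis 97.8 top 0.0367 S 63.0 V 231.0 base [ 0.4295 -0.0858] [0.0659 0.0552] 22.7
scene cast [0.526 0.178 0.005] 0.54 [424 260] blk [0.5323 0.162 ] [0.0254 0.0191] long axis 24.1 top 0.0393 S 52.0 V 238.0 base [0.5366 0.1735] [0.0751 0.0502] 57.1
job_tray [ 0.506 -0.036  0.004] 0.85
curing_unit [ 0.534  0.231 -0.002] 0.86
at [0.6039 0.1726 0.1529] 41.9 grip 0.7 0.0 F [-0.1  0.4  0.2] t 19.5
-> 0.6035,0.1737,0.0325,42
   dp [0.002, -0.005, 0.602] rot z -0.001 rows 2.9
```

Request:
drive_tool(series=[{"dp": [0.003, 0, 0.2], "rotation": [0, 0, 0]}, {"dp": [0.003, 0, 0.4], "rotation": [0, 0, 0]}, {"dp": [0.003, 0, 0.5], "rotation": [0, 0, 0]}, {"dp": [0.003, 0, 0.56], "rotation": [0, 0, 0]}, {"dp": [0.003, 0, 0.6], "rotation": [0, 0, 0]}, {"dp": [0.003, 0, 0.6], "rotation": [0, 0, 0]}])

```text
clock: 19.98
eef_pos: [0.6038, 0.1733, 0.0315]
eef_rot: [0.934, 0.358, -0.001, -0.0]
ft_force: [-0.4, -0.1, -0.1]
grip_width: 0.705
grasp_force: 0.0
```

Request:
drive_tool(jaw=0, series=[{"dp": [0, 0, 0], "rotation": [0, 0, 0]}, {"dp": [0, 0, 0], "rotation": [0, 0, 0]}, {"dp": [0, 0, 0], "rotation": [0, 0, 0]}, {"dp": [0, 0, 0], "rotation": [0, 0, 0]}, {"dp": [0, 0, 0], "rotation": [0, 0, 0]}, {"dp": [0, 0, 0], "rotation": [0, 0, 0]}])

```text
clock: 20.48
eef_pos: [0.6052, 0.1738, 0.0342]
eef_rot: [0.934, 0.358, 0.001, 0.0]
ft_force: [-1.2, -0.8, 6.0]
grip_width: 0.399
grasp_force: 60.2
```

Request:
drive_tool(series=[{"dp": [0, 0, -0.1], "rotation": [0, 0, 0]}, {"dp": [0, 0, -0.25], "rotation": [0, 0, 0]}, {"dp": [0, 0, -0.4], "rotation": [0, 0, 0]}, {"dp": [0, 0, -0.5], "rotation": [0, 0, 0]}, {"dp": [0, 0, -0.5], "rotation": [0, 0, 0]}])

```text
clock: 20.9
eef_pos: [0.6066, 0.174, 0.1381]
eef_rot: [0.934, 0.358, 0.004, 0.001]
ft_force: [0.8, 0.0, -0.7]
grip_width: 0.393
grasp_force: 60.2
```

Request:
drive_tool(series=[{"dp": [-0.61, 0.306, 0], "rotation": [0, 0, -0.227]}, {"dp": [-0.61, 0.306, 0], "rotation": [0, 0, -0.227]}, {"dp": [-0.61, 0.306, 0], "rotation": [0, 0, -0.227]}, {"dp": [-0.61, 0.306, 0], "rotation": [0, 0, -0.227]}, {"dp": [-0.61, 0.306, 0], "rotation": [0, 0, -0.227]}])

```text
clock: 21.32
eef_pos: [0.5535, 0.0438, 0.1331]
eef_rot: [0.829, 0.56, -0.0, 0.0]
ft_force: [0.6, -0.3, -0.7]
grip_width: 0.397
grasp_force: 60.2
```

Request:
drive_tool(series=[{"dp": [-0.682, 0.008, 0], "rotation": [0, 0, -0.227]}, {"dp": [-0.682, 0.008, 0], "rotation": [0, 0, -0.227]}, {"dp": [-0.682, 0.008, 0], "rotation": [0, 0, -0.227]}, {"dp": [-0.682, 0.008, 0], "rotation": [0, 0, -0.227]}, {"dp": [-0.682, 0.008, 0], "rotation": [0, 0, -0.227]}, {"dp": [-0.682, 0.008, 0], "rotation": [0, 0, -0.227]}])

```text
clock: 21.82
eef_pos: [0.505, -0.0809, 0.1329]
eef_rot: [0.684, 0.73, 0.0, 0.0]
ft_force: [0.3, 0.5, -1.4]
grip_width: 0.391
grasp_force: 60.2
```

```bash
python3 plan.py 0.5041,-0.0804,0.0325,94 0.5041,-0.0804,0.1525,94 0.5258,0.1776,0.1525,121 0.5258,0.1776,0.0325,121 0.5258,0.1776,0.1325,121 0.5819,-0.0751,0.1325,94
```

```text
at [ 0.505  -0.0809  0.1329] 93.7 grip 0.391 60.2 F [ 0.3  0.5 -1.4] t 21.8
-> 0.5041,-0.0804,0.0325,94
   dp [0.003, -0.004, 0.502] rot z -0.002 rows 2.4
-> 0.5041,-0.0804,0.1525,94
   dp [0.0, 0.0, -0.6] rot z -0.0 rows 2.9
-> 0.5258,0.1776,0.1525,121
   dp [0.64, 0.099, 0.0] rot z -0.118 rows 3.1
   dp [0.599, 0.246, 0.0] rot z -0.118 rows 3.1
-> 0.5258,0.1776,0.0325,121
   dp [0.0, 0.0, 0.6] rot z -0.0 rows 2.9
-> 0.5258,0.1776,0.1325,121
   dp [0.0, 0.0, -0.5] rot z -0.0 rows 2.4
-> 0.5819,-0.0751,0.1325,94
   dp [-0.614, -0.205, 0.0] rot z 0.118 rows 3.1
   dp [-0.645, -0.056, 0.0] rot z 0.118 rows 3.1
```

Request:
drive_tool(series=[{"dp": [0.003, -0.004, 0.2], "rotation": [0, 0, 0]}, {"dp": [0.003, -0.004, 0.35], "rotation": [0, 0, 0]}, {"dp": [0.003, -0.004, 0.44], "rotation": [0, 0, 0]}, {"dp": [0.003, -0.004, 0.48], "rotation": [0, 0, 0]}, {"dp": [0.003, -0.004, 0.5], "rotation": [0, 0, 0]}, {"dp": [0.003, -0.004, 0.5], "rotation": [0, 0, 0]}, {"dp": [0.003, -0.004, 0.5], "rotation": [0, 0, 0]}])

```text
clock: 22.4
eef_pos: [0.505, -0.0791, 0.0336]
eef_rot: [0.683, 0.731, 0.0, 0.001]
ft_force: [0.3, -0.7, -1.0]
grip_width: 0.396
grasp_force: 60.2
```

Request:
drive_tool(jaw=0.65, series=[{"dp": [0, 0, 0], "rotation": [0, 0, 0]}, {"dp": [0, 0, 0], "rotation": [0, 0, 0]}, {"dp": [0, 0, 0], "rotation": [0, 0, 0]}, {"dp": [0, 0, 0], "rotation": [0, 0, 0]}, {"dp": [0, 0, 0], "rotation": [0, 0, 0]}, {"dp": [0, 0, 0], "rotation": [0, 0, 0]}])

```text
clock: 22.9
eef_pos: [0.5041, -0.0798, 0.0327]
eef_rot: [0.682, 0.731, 0.0, 0.0]
ft_force: [-0.4, 0.4, -0.4]
grip_width: 0.649
grasp_force: 0.0
```

Request:
drive_tool(series=[{"dp": [0, 0, -0.1], "rotation": [0, 0, 0]}, {"dp": [0, 0, -0.3], "rotation": [0, 0, 0]}, {"dp": [0, 0, -0.5], "rotation": [0, 0, 0]}, {"dp": [0, 0, -0.6], "rotation": [0, 0, 0]}, {"dp": [0, 0, -0.6], "rotation": [0, 0, 0]}, {"dp": [0, 0, -0.6], "rotation": [0, 0, 0]}])

```text
clock: 23.4
eef_pos: [0.5046, -0.08, 0.1536]
eef_rot: [0.682, 0.731, 0.0, 0.001]
ft_force: [0.5, 1.3, 0.5]
grip_width: 0.653
grasp_force: 0.0
```

Request:
drive_tool(series=[{"dp": [0.64, 0.099, 0], "rotation": [0, 0, -0.118]}, {"dp": [0.64, 0.099, 0], "rotation": [0, 0, -0.118]}, {"dp": [0.64, 0.099, 0], "rotation": [0, 0, -0.118]}, {"dp": [0.64, 0.099, 0], "rotation": [0, 0, -0.118]}, {"dp": [0.64, 0.099, 0], "rotation": [0, 0, -0.118]}])

```text
clock: 23.82
eef_pos: [0.5143, 0.0513, 0.1514]
eef_rot: [0.59, 0.807, -0.001, -0.001]
ft_force: [0.2, -1.0, 0.3]
grip_width: 0.65
grasp_force: 0.0
```

Request:
drive_tool(jaw=0.7, series=[{"dp": [0.599, 0.246, 0], "rotation": [0, 0, -0.118]}, {"dp": [0.599, 0.246, 0], "rotation": [0, 0, -0.118]}, {"dp": [0.599, 0.246, 0], "rotation": [0, 0, -0.118]}, {"dp": [0.599, 0.246, 0], "rotation": [0, 0, -0.118]}, {"dp": [0.599, 0.246, 0], "rotation": [0, 0, -0.118]}, {"dp": [0.599, 0.246, 0], "rotation": [0, 0, -0.118]}])

```text
clock: 24.32
eef_pos: [0.5258, 0.1772, 0.1519]
eef_rot: [0.493, 0.87, -0.001, -0.0]
ft_force: [0.3, -0.1, -0.1]
grip_width: 0.696
grasp_force: 0.0
```

```bash
python3 casts.py wrist scene; python3 plan.py 0.5258,0.1776,0.0325,121
```

```text
24.3167 [0.5258 0.1772 0.1519] rpy [[-0.515, 0.857, -0.001], [0.857, 0.515, -0.001], [0.0, -0.002, -1.0]] grip 0.6963507299047581 0.0 [ 0.3 -0.1 -0.1] [ 0.18  0.36 -0.18  1.03 -0.    1.21]
wrist cast [0.321 0.184 0.002] 0.97 [64 71] blk [0.3187 0.1849] [0.0235 0.0401] long axis 92.2 top 0.0307 S 51.0 V 162.0 base [0.3186 0.1848] [0.0484 0.0369] 88.8
wrist cast [0.539 0.273 0.002] 0.65 [395 124] blk [0.5389 0.2717] [0.0264 0.042 ] long axis 91.2 top 0.0362 S 78.0 V 209.0 base [0.539  0.2718] [0.0364 0.048 ] 91.2
wrist cast [ 0.504 -0.086  0.003] 0.63 [150 442] blk [ 0.5057 -0.0786] [0.0259 0.0428] long axis 93.9 top 0.035 S 85.0 V 194.0 base [ 0.5056 -0.0786] [0.0357 0.0488] 94.0
wrist cast [0.528 0.179 0.004] 0.57 [315 225] blk [0.5249 0.1781] [0.0259 0.0415] long axis 120.4 top 0.0363 S 79.0 V 213.0 base [0.525  0.1781] [0.036  0.0475] 120.8
wrist cast [0.452 0.28  0.007] 0.56 [296  45] blk [0.4542 0.2819] [0.0258 0.0418] long axis 169.7 top 0.0362 S 74.0 V 194.0 base [0.4541 0.2822] [0.0364 0.0481] 169.7
job_tray [ 0.499 -0.035 -0.002] 0.66
curing_unit [0.532 0.23  0.   ] 0.64
tray
[... 821 characters left out ...]
7 [305 231] blk [ 0.4268 -0.0868] [0.0301 0.0418] long axis 97.5 top 0.0377 S 49.0 V 248.0 base [ 0.4291 -0.0857] [0.0688 0.0415] 84.2
scene cast [ 0.52  -0.299  0.077] 0.67 [209 248] blk [ 0.5412 -0.296 ] [0.0267 0.0638] long axis 102.3 top 0.0498 S 23.0 V 231.0 
scene cast [ 0.335  0.283 -0.002] 0.57 [451 198] 
scene cast [ 0.314  0.183 -0.002] 0.56 [410 194] blk [0.3183 0.1813] [0.0405 0.0235] long axis 89.9 top 0.0331 S 44.5 V 182.0 base [0.323  0.1771] [0.0427 0.0348] 76.3
job_tray [ 0.503 -0.036  0.004] 0.61
curing_unit [0.533 0.23  0.   ] 0.6
at [0.526  0.1777 0.1528] 120.9 grip 0.7 0.0 F [1.  1.2 0.3] t 24.7
-> 0.5258,0.1776,0.0325,121
   dp [0.0, -0.001, 0.601] rot z -0.001 rows 2.9
```

Request:
drive_tool(series=[{"dp": [0, 0, 0.2], "rotation": [0, 0, 0]}, {"dp": [0, 0, 0.4], "rotation": [0, 0, 0]}, {"dp": [0, 0, 0.5], "rotation": [0, 0, 0]}, {"dp": [0, 0, 0.56], "rotation": [0, 0, 0]}, {"dp": [0, 0, 0.6], "rotation": [0, 0, 0]}, {"dp": [0, 0, 0.6], "rotation": [0, 0, 0]}])

```text
clock: 25.22
eef_pos: [0.5254, 0.178, 0.0315]
eef_rot: [0.493, 0.87, -0.001, -0.001]
ft_force: [-1.2, -0.1, 0.1]
grip_width: 0.7
grasp_force: 0.0
```

Request:
drive_tool(jaw=0, series=[{"dp": [0, 0, 0], "rotation": [0, 0, 0]}, {"dp": [0, 0, 0], "rotation": [0, 0, 0]}, {"dp": [0, 0, 0], "rotation": [0, 0, 0]}, {"dp": [0, 0, 0], "rotation": [0, 0, 0]}, {"dp": [0, 0, 0], "rotation": [0, 0, 0]}, {"dp": [0, 0, 0], "rotation": [0, 0, 0]}])

```text
clock: 25.72
eef_pos: [0.5266, 0.1783, 0.034]
eef_rot: [0.492, 0.87, 0.001, 0.001]
ft_force: [-1.2, -1.5, 4.8]
grip_width: 0.398
grasp_force: 59.9
```

Request:
drive_tool(series=[{"dp": [0, 0, -0.1], "rotation": [0, 0, 0]}, {"dp": [0, 0, -0.25], "rotation": [0, 0, 0]}, {"dp": [0, 0, -0.4], "rotation": [0, 0, 0]}, {"dp": [0, 0, -0.5], "rotation": [0, 0, 0]}, {"dp": [0, 0, -0.5], "rotation": [0, 0, 0]}])

```text
clock: 26.13
eef_pos: [0.528, 0.1787, 0.1377]
eef_rot: [0.492, 0.87, 0.002, 0.003]
ft_force: [1.1, -0.4, -0.2]
grip_width: 0.4
grasp_force: 60.5
```

Request:
drive_tool(series=[{"dp": [-0.614, -0.205, 0], "rotation": [0, 0, 0.118]}, {"dp": [-0.614, -0.205, 0], "rotation": [0, 0, 0.118]}, {"dp": [-0.614, -0.205, 0], "rotation": [0, 0, 0.118]}, {"dp": [-0.614, -0.205, 0], "rotation": [0, 0, 0.118]}, {"dp": [-0.614, -0.205, 0], "rotation": [0, 0, 0.118]}])

```text
clock: 26.55
eef_pos: [0.5546, 0.0497, 0.1328]
eef_rot: [0.593, 0.805, 0.0, 0.0]
ft_force: [0.3, 1.0, -2.2]
grip_width: 0.395
grasp_force: 60.4
```

Request:
drive_tool(series=[{"dp": [-0.645, -0.056, 0], "rotation": [0, 0, 0.118]}, {"dp": [-0.645, -0.056, 0], "rotation": [0, 0, 0.118]}, {"dp": [-0.645, -0.056, 0], "rotation": [0, 0, 0.118]}, {"dp": [-0.645, -0.056, 0], "rotation": [0, 0, 0.118]}, {"dp": [-0.645, -0.056, 0], "rotation": [0, 0, 0.118]}, {"dp": [-0.645, -0.056, 0], "rotation": [0, 0, 0.118]}])

```text
clock: 27.05
eef_pos: [0.5818, -0.0735, 0.1326]
eef_rot: [0.682, 0.731, 0.0, -0.0]
ft_force: [0.4, -0.2, -1.4]
grip_width: 0.399
grasp_force: 60.4
```

```bash
python3 plan.py 0.5819,-0.0751,0.0325,94 0.5819,-0.0751,0.1525,94 0.4541,0.2822,0.1525,169.7 0.4541,0.2822,0.0325,169.7 0.4541,0.2822,0.1325,169.7 0.4201,0.0041,0.1325,94
```

```text
at [ 0.5818 -0.0735  0.1326] 94.0 grip 0.399 60.4 F [ 0.4 -0.2 -1.4] t 27.1
-> 0.5819,-0.0751,0.0325,94
   dp [-0.008, -0.0, 0.5] rot z -0.0 rows 2.4
-> 0.5819,-0.0751,0.1525,94
   dp [0.0, 0.0, -0.6] rot z -0.0 rows 2.9
-> 0.4541,0.2822,0.1525,169.7
   dp [0.913, -0.256, 0.0] rot z -0.33 rows 5.3
   dp [0.879, 0.358, 0.0] rot z -0.33 rows 5.3
-> 0.4541,0.2822,0.0325,169.7
   dp [0.0, 0.0, 0.6] rot z -0.0 rows 2.9
-> 0.4541,0.2822,0.1325,169.7
   dp [0.0, 0.0, -0.5] rot z -0.0 rows 2.4
-> 0.4201,0.0041,0.1325,94
   dp [-0.041, -0.699, 0.0] rot z 0.33 rows 5.3
   dp [-0.461, -0.527, 0.0] rot z 0.33 rows 5.3
```

Request:
drive_tool(series=[{"dp": [-0.003, 0, 0.2], "rotation": [0, 0, 0]}, {"dp": [-0.003, 0, 0.35], "rotation": [0, 0, 0]}, {"dp": [-0.003, 0, 0.44], "rotation": [0, 0, 0]}, {"dp": [-0.003, 0, 0.48], "rotation": [0, 0, 0]}, {"dp": [-0.003, 0, 0.5], "rotation": [0, 0, 0]}, {"dp": [-0.003, 0, 0.5], "rotation": [0, 0, 0]}, {"dp": [-0.003, 0, 0.5], "rotation": [0, 0, 0]}])

```text
clock: 27.63
eef_pos: [0.5826, -0.0739, 0.0339]
eef_rot: [0.682, 0.732, 0.0, 0.001]
ft_force: [0.5, 0.7, -2.4]
grip_width: 0.397
grasp_force: 60.4
```

Request:
drive_tool(jaw=0.65, series=[{"dp": [0, 0, 0], "rotation": [0, 0, 0]}, {"dp": [0, 0, 0], "rotation": [0, 0, 0]}, {"dp": [0, 0, 0], "rotation": [0, 0, 0]}, {"dp": [0, 0, 0], "rotation": [0, 0, 0]}, {"dp": [0, 0, 0], "rotation": [0, 0, 0]}, {"dp": [0, 0, 0], "rotation": [0, 0, 0]}])

```text
clock: 28.13
eef_pos: [0.5822, -0.0751, 0.0327]
eef_rot: [0.682, 0.731, 0.0, 0.0]
ft_force: [-0.7, -0.3, -0.2]
grip_width: 0.647
grasp_force: 0.0
```

Request:
drive_tool(series=[{"dp": [0, 0, -0.1], "rotation": [0, 0, 0]}, {"dp": [0, 0, -0.3], "rotation": [0, 0, 0]}, {"dp": [0, 0, -0.5], "rotation": [0, 0, 0]}, {"dp": [0, 0, -0.6], "rotation": [0, 0, 0]}, {"dp": [0, 0, -0.6], "rotation": [0, 0, 0]}, {"dp": [0, 0, -0.6], "rotation": [0, 0, 0]}])

```text
clock: 28.63
eef_pos: [0.5827, -0.0753, 0.1537]
eef_rot: [0.682, 0.731, 0.001, 0.001]
ft_force: [-0.0, 1.0, -0.3]
grip_width: 0.65
grasp_force: 0.0
```

Request:
drive_tool(series=[{"dp": [0.913, -0.256, 0], "rotation": [0, 0, -0.33]}, {"dp": [0.913, -0.256, 0], "rotation": [0, 0, -0.33]}, {"dp": [0.913, -0.256, 0], "rotation": [0, 0, -0.33]}, {"dp": [0.913, -0.256, 0], "rotation": [0, 0, -0.33]}, {"dp": [0.913, -0.256, 0], "rotation": [0, 0, -0.33]}, {"dp": [0.913, -0.256, 0], "rotation": [0, 0, -0.33]}, {"dp": [0.913, -0.256, 0], "rotation": [0, 0, -0.33]}])

```text
clock: 29.22
eef_pos: [0.5174, 0.1047, 0.1516]
eef_rot: [0.407, 0.914, -0.0, -0.001]
ft_force: [0.1, -0.2, 0.9]
grip_width: 0.653
grasp_force: 0.0
```

Request:
drive_tool(jaw=0.7, series=[{"dp": [0.879, 0.358, 0], "rotation": [0, 0, -0.33]}, {"dp": [0.879, 0.358, 0], "rotation": [0, 0, -0.33]}, {"dp": [0.879, 0.358, 0], "rotation": [0, 0, -0.33]}, {"dp": [0.879, 0.358, 0], "rotation": [0, 0, -0.33]}, {"dp": [0.879, 0.358, 0], "rotation": [0, 0, -0.33]}, {"dp": [0.879, 0.358, 0], "rotation": [0, 0, -0.33]}, {"dp": [0.879, 0.358, 0], "rotation": [0, 0, -0.33]}, {"dp": [0.879, 0.358, 0], "rotation": [0, 0, -0.33]}])

```text
clock: 29.88
eef_pos: [0.4549, 0.2817, 0.1519]
eef_rot: [0.093, 0.996, -0.0, -0.0]
ft_force: [0.2, -0.1, -1.0]
grip_width: 0.701
grasp_force: 0.0
```

```bash
python3 casts.py wrist scene; python3 plan.py 0.4541,0.2822,0.0325,169.7
```

```text
29.8833 [0.4549 0.2817 0.1519] rpy [[-0.983, 0.184, -0.001], [0.184, 0.983, -0.001], [0.001, -0.001, -1.0]] grip 0.700508295360484 0.0 [ 0.2 -0.1 -1. ] [ 0.4   0.33 -0.23  1.01 -0.    0.59]
wrist cast [0.318 0.181 0.001] 0.95 [132  63] blk [0.3174 0.1854] [0.0397 0.0235] long axis 85.8 top 0.0308 S 48.0 V 210.0 base [0.3173 0.1852] [0.0481 0.0365] 87.5
wrist cast [0.457 0.284 0.001] 0.84 [315 225] blk [0.4536 0.2821] [0.0257 0.0421] long axis 170.1 top 0.0362 S 73.0 V 228.0 base [0.4534 0.2823] [0.036  0.0478] 169.3
wrist cast [0.335 0.279 0.001] 0.84 [275  60] blk [0.3318 0.2817] [0.0229 0.0394] long axis 125.6 top 0.0309 S 52.0 V 206.0 base [0.3316 0.2816] [0.0363 0.048 ] 124.0
wrist cast [0.54  0.275 0.003] 0.61 [322 321] blk [0.5383 0.2719] [0.0268 0.0422] long axis 90.5 top 0.0362 S 73.0 V 229.0 base [0.5378 0.2718] [0.036  0.0485] 90.0
tray rim ((0.5218960046768188, 0.06404198706150055), (0.2227691411972046, 0.007556196767836809), 3.8477439880371094)
scene cast [0.535 0.269 0.004] 0.95 [464 262] blk [0.5406 0.2689] [0.035 0.044] long axis 91.7 top 0.0381 S 40.5 V 245.0 base [0.
[... 578 characters left out ...]
06] 0.65 [461 233] blk [0.4532 0.2783] [0.0324 0.0519] long axis 168.2 top 0.0375 S 45.0 V 246.0 base [0.4525 0.2723] [0.0686 0.068 ] 43.1
scene cast [ 0.317  0.184 -0.003] 0.5 [411 195] blk [0.3187 0.1821] [0.0265 0.0419] long axis 100.2 top 0.0329 S 43.0 V 193.5 base [0.3204 0.1818] [0.049  0.0348] 85.2
scene cast [ 0.331  0.284 -0.001] 0.49 [452 197] blk [0.3334 0.2776] [0.0235 0.0391] long axis 128.4 top 0.034 S 48.0 V 189.0 base [0.3332 0.2777] [0.0364 0.0523] 124.8
job_tray [ 0.504 -0.035  0.003] 0.83
curing_unit [0.533 0.231 0.003] 0.56
at [0.455  0.282  0.1527] 169.5 grip 0.703 0.0 F [ 0.4 -0.2  0.7] t 30.3
-> 0.4541,0.2822,0.0325,169.7
   dp [0.005, 0.0, 0.601] rot z -0.002 rows 2.9
```

Request:
drive_tool(series=[{"dp": [0.005, 0, 0.2], "rotation": [0, 0, 0]}, {"dp": [0.005, 0, 0.4], "rotation": [0, 0, 0]}, {"dp": [0.005, 0, 0.5], "rotation": [0, 0, 0]}, {"dp": [0.005, 0, 0.56], "rotation": [0, 0, 0]}, {"dp": [0.005, 0, 0.6], "rotation": [0, 0, 0]}, {"dp": [0.005, 0, 0.6], "rotation": [0, 0, 0]}])

```text
clock: 30.78
eef_pos: [0.4533, 0.2822, 0.0315]
eef_rot: [0.091, 0.996, -0.0, -0.001]
ft_force: [0.2, 0.7, -0.1]
grip_width: 0.7
grasp_force: 0.0
```

Request:
drive_tool(jaw=0, series=[{"dp": [0, 0, 0], "rotation": [0, 0, 0]}, {"dp": [0, 0, 0], "rotation": [0, 0, 0]}, {"dp": [0, 0, 0], "rotation": [0, 0, 0]}, {"dp": [0, 0, 0], "rotation": [0, 0, 0]}, {"dp": [0, 0, 0], "rotation": [0, 0, 0]}, {"dp": [0, 0, 0], "rotation": [0, 0, 0]}])

```text
clock: 31.28
eef_pos: [0.4544, 0.2828, 0.034]
eef_rot: [0.091, 0.996, 0.0, 0.001]
ft_force: [-0.7, -1.5, 5.7]
grip_width: 0.402
grasp_force: 59.8
```

Request:
drive_tool(series=[{"dp": [0, 0, -0.1], "rotation": [0, 0, 0]}, {"dp": [0, 0, -0.25], "rotation": [0, 0, 0]}, {"dp": [0, 0, -0.4], "rotation": [0, 0, 0]}, {"dp": [0, 0, -0.5], "rotation": [0, 0, 0]}, {"dp": [0, 0, -0.5], "rotation": [0, 0, 0]}])

```text
clock: 31.7
eef_pos: [0.4557, 0.2834, 0.1375]
eef_rot: [0.091, 0.996, 0.002, 0.003]
ft_force: [0.7, 0.3, 0.0]
grip_width: 0.396
grasp_force: 60.3
```

Request:
drive_tool(series=[{"dp": [-0.041, -0.699, 0], "rotation": [0, 0, 0.33]}, {"dp": [-0.041, -0.699, 0], "rotation": [0, 0, 0.33]}, {"dp": [-0.041, -0.699, 0], "rotation": [0, 0, 0.33]}, {"dp": [-0.041, -0.699, 0], "rotation": [0, 0, 0.33]}, {"dp": [-0.041, -0.699, 0], "rotation": [0, 0, 0.33]}, {"dp": [-0.041, -0.699, 0], "rotation": [0, 0, 0.33]}, {"dp": [-0.041, -0.699, 0], "rotation": [0, 0, 0.33]}])

```text
clock: 32.28
eef_pos: [0.4367, 0.1431, 0.133]
eef_rot: [0.41, 0.912, 0.0, 0.0]
ft_force: [0.7, 0.0, -1.1]
grip_width: 0.399
grasp_force: 60.4
```

Request:
drive_tool(series=[{"dp": [-0.461, -0.527, 0], "rotation": [0, 0, 0.33]}, {"dp": [-0.461, -0.527, 0], "rotation": [0, 0, 0.33]}, {"dp": [-0.461, -0.527, 0], "rotation": [0, 0, 0.33]}, {"dp": [-0.461, -0.527, 0], "rotation": [0, 0, 0.33]}, {"dp": [-0.461, -0.527, 0], "rotation": [0, 0, 0.33]}, {"dp": [-0.461, -0.527, 0], "rotation": [0, 0, 0.33]}, {"dp": [-0.461, -0.527, 0], "rotation": [0, 0, 0.33]}, {"dp": [-0.461, -0.527, 0], "rotation": [0, 0, 0.33]}])

```text
clock: 32.95
eef_pos: [0.4195, 0.0047, 0.1328]
eef_rot: [0.681, 0.732, 0.0, 0.0]
ft_force: [0.5, 0.2, -1.7]
grip_width: 0.396
grasp_force: 60.4
```

```bash
python3 plan.py 0.4201,0.0041,0.0325,94 0.4201,0.0041,0.1525,94 0.5384,0.2718,0.1525,90.5 0.5384,0.2718,0.0325,90.5 0.5384,0.2718,0.1325,90.5 0.4979,0.0094,0.1325,94
```

```text
at [0.4195 0.0047 0.1328] 94.1 grip 0.396 60.4 F [ 0.5  0.2 -1.7] t 33.0
-> 0.4201,0.0041,0.0325,94
   dp [-0.003, 0.003, 0.501] rot z 0.001 rows 2.4
-> 0.4201,0.0041,0.1525,94
   dp [0.0, 0.0, -0.6] rot z -0.0 rows 2.9
-> 0.5384,0.2718,0.1525,90.5
   dp [0.647, 0.342, 0.0] rot z 0.015 rows 3.5
   dp [0.657, 0.322, 0.0] rot z 0.015 rows 3.5
-> 0.5384,0.2718,0.0325,90.5
   dp [0.0, 0.0, 0.6] rot z -0.0 rows 2.9
-> 0.5384,0.2718,0.1325,90.5
   dp [0.0, 0.0, -0.5] rot z -0.0 rows 2.4
-> 0.4979,0.0094,0.1325,94
   dp [-0.655, -0.107, 0.0] rot z -0.015 rows 3.2
   dp [-0.652, -0.127, 0.0] rot z -0.015 rows 3.2
```

Request:
drive_tool(series=[{"dp": [0, 0, 0.2], "rotation": [0, 0, 0]}, {"dp": [0, 0, 0.35], "rotation": [0, 0, 0]}, {"dp": [0, 0, 0.44], "rotation": [0, 0, 0]}, {"dp": [0, 0, 0.48], "rotation": [0, 0, 0]}, {"dp": [0, 0, 0.5], "rotation": [0, 0, 0]}, {"dp": [0, 0, 0.5], "rotation": [0, 0, 0]}, {"dp": [0, 0, 0.5], "rotation": [0, 0, 0]}])

```text
clock: 33.53
eef_pos: [0.42, 0.0047, 0.0334]
eef_rot: [0.682, 0.732, 0.0, 0.0]
ft_force: [-0.2, 0.0, -1.0]
grip_width: 0.398
grasp_force: 63.4
```

Request:
drive_tool(jaw=0.65, series=[{"dp": [0, 0, 0], "rotation": [0, 0, 0]}, {"dp": [0, 0, 0], "rotation": [0, 0, 0]}, {"dp": [0, 0, 0], "rotation": [0, 0, 0]}, {"dp": [0, 0, 0], "rotation": [0, 0, 0]}, {"dp": [0, 0, 0], "rotation": [0, 0, 0]}, {"dp": [0, 0, 0], "rotation": [0, 0, 0]}])

```text
clock: 34.03
eef_pos: [0.4194, 0.0046, 0.0327]
eef_rot: [0.682, 0.731, 0.0, 0.0]
ft_force: [-0.7, -0.9, -0.0]
grip_width: 0.647
grasp_force: 0.0
```

Request:
drive_tool(series=[{"dp": [0, 0, -0.1], "rotation": [0, 0, 0]}, {"dp": [0, 0, -0.3], "rotation": [0, 0, 0]}, {"dp": [0, 0, -0.5], "rotation": [0, 0, 0]}, {"dp": [0, 0, -0.6], "rotation": [0, 0, 0]}, {"dp": [0, 0, -0.6], "rotation": [0, 0, 0]}, {"dp": [0, 0, -0.6], "rotation": [0, 0, 0]}])

```text
clock: 34.53
eef_pos: [0.42, 0.0045, 0.1534]
eef_rot: [0.682, 0.731, 0.001, 0.001]
ft_force: [-0.2, -1.0, -0.9]
grip_width: 0.65
grasp_force: 0.0
```

Request:
drive_tool(series=[{"dp": [0.647, 0.342, 0], "rotation": [0, 0, 0.015]}, {"dp": [0.647, 0.342, 0], "rotation": [0, 0, 0.015]}, {"dp": [0.647, 0.342, 0], "rotation": [0, 0, 0.015]}, {"dp": [0.647, 0.342, 0], "rotation": [0, 0, 0.015]}, {"dp": [0.647, 0.342, 0], "rotation": [0, 0, 0.015]}])

```text
clock: 34.95
eef_pos: [0.4794, 0.1416, 0.1509]
eef_rot: [0.692, 0.722, -0.0, -0.001]
ft_force: [-0.4, -0.2, -0.9]
grip_width: 0.649
grasp_force: 0.0
```

Request:
drive_tool(jaw=0.7, series=[{"dp": [0.657, 0.322, 0], "rotation": [0, 0, 0.015]}, {"dp": [0.657, 0.322, 0], "rotation": [0, 0, 0.015]}, {"dp": [0.657, 0.322, 0], "rotation": [0, 0, 0.015]}, {"dp": [0.657, 0.322, 0], "rotation": [0, 0, 0.015]}, {"dp": [0.657, 0.322, 0], "rotation": [0, 0, 0.015]}, {"dp": [0.657, 0.322, 0], "rotation": [0, 0, 0.015]}])

```text
clock: 35.45
eef_pos: [0.5374, 0.2723, 0.1509]
eef_rot: [0.703, 0.711, -0.001, -0.001]
ft_force: [0.8, -1.2, 0.3]
grip_width: 0.699
grasp_force: 0.0
```

```bash
python3 casts.py wrist scene; python3 plan.py 0.5384,0.2718,0.0325,90.5
```

```text
35.45 [0.5374 0.2723 0.1509] rpy [[-0.01, 1.0, -0.003], [1.0, 0.01, -0.001], [-0.001, -0.003, -1.0]] grip 0.6993044988447893 0.0 [ 0.8 -1.2  0.3] [ 0.33  0.44 -0.05  1.08 -0.    1.89]
wrist cast [0.332 0.282 0.002] 0.9 [ 47 210] blk [0.3331 0.2813] [0.0228 0.0402] long axis 124.8 top 0.0306 S 53.0 V 163.0 base [0.3328 0.2818] [0.0364 0.0481] 123.4
wrist cast [0.54  0.272 0.006] 0.88 [315 227] blk [0.5389 0.2715] [0.0256 0.0429] long axis 91.5 top 0.0363 S 77.0 V 220.0 base [0.5389 0.2721] [0.0357 0.0476] 91.7
wrist cast [0.317 0.182 0.   ] 0.63 [ 55 324] blk [0.319  0.1852] [0.0402 0.0218] long axis 89.5 top 0.0306 S 51.0 V 176.0 base [0.3183 0.1853] [0.0482 0.0366] 88.6
curing_unit [ 0.534  0.226 -0.002] 0.65
tray rim ((0.3821536898612976, 0.05417262017726898), (0.05648025870323181, 0.017583264037966728), 25.419466018676758)
scene cast [ 0.504 -0.08   0.009] 0.73 [310 257] blk [ 0.5053 -0.0826] [0.0286 0.0416] long axis 95.2 top 0.0368 S 46.0 V 247.0 base [ 0.507  -0.0796] [0.0704 0.054 ] 4.1
scene cast [ 0.583 -0.071  0.006] 0.7 [316 286] blk [ 0.5829 -0.0759] [0.0302 0.0418] long 
[... 450 characters left out ...]
.59 [466 261] blk [0.5401 0.2689] [0.0315 0.043 ] long axis 94.8 top 0.038 S 43.0 V 242.0 base [0.5414 0.2737] [0.0665 0.0706] 96.7
scene cast [ 0.425 -0.086  0.01 ] 0.56 [305 230] blk [ 0.428  -0.0866] [0.0325 0.0423] long axis 94.2 top 0.0363 S 54.0 V 244.0 base [ 0.4349 -0.08  ] [0.0531 0.0608] 92.5
scene cast [0.419 0.001 0.007] 0.54 [342 227] blk [0.4246 0.0027] [0.042  0.0331] long axis 84.9 top 0.0372 S 51.5 V 244.0 base [ 4.181e-01 -1.000e-04] [0.0622 0.0748] 126.0
job_tray [ 0.503 -0.035 -0.001] 0.93
curing_unit [0.533 0.232 0.001] 0.85
at [0.5379 0.2716 0.1529] 90.5 grip 0.701 0.0 F [-0.6  0.2 -0.5] t 35.9
-> 0.5384,0.2718,0.0325,90.5
   dp [0.001, 0.003, 0.602] rot z -0.0 rows 2.9
```

Request:
drive_tool(series=[{"dp": [0, 0.003, 0.2], "rotation": [0, 0, 0]}, {"dp": [0, 0.003, 0.4], "rotation": [0, 0, 0]}, {"dp": [0, 0.003, 0.5], "rotation": [0, 0, 0]}, {"dp": [0, 0.003, 0.56], "rotation": [0, 0, 0]}, {"dp": [0, 0.003, 0.6], "rotation": [0, 0, 0]}, {"dp": [0, 0.003, 0.6], "rotation": [0, 0, 0]}])

```text
clock: 36.35
eef_pos: [0.5379, 0.2718, 0.0315]
eef_rot: [0.704, 0.71, -0.001, -0.0]
ft_force: [-0.3, 0.3, -0.3]
grip_width: 0.699
grasp_force: 0.0
```

Request:
drive_tool(jaw=0, series=[{"dp": [0, 0, 0], "rotation": [0, 0, 0]}, {"dp": [0, 0, 0], "rotation": [0, 0, 0]}, {"dp": [0, 0, 0], "rotation": [0, 0, 0]}, {"dp": [0, 0, 0], "rotation": [0, 0, 0]}, {"dp": [0, 0, 0], "rotation": [0, 0, 0]}, {"dp": [0, 0, 0], "rotation": [0, 0, 0]}])

```text
clock: 36.85
eef_pos: [0.5392, 0.2724, 0.0342]
eef_rot: [0.704, 0.71, 0.001, 0.001]
ft_force: [-0.9, -1.5, 6.2]
grip_width: 0.396
grasp_force: 60.2
```

Request:
drive_tool(series=[{"dp": [0, 0, -0.1], "rotation": [0, 0, 0]}, {"dp": [0, 0, -0.25], "rotation": [0, 0, 0]}, {"dp": [0, 0, -0.4], "rotation": [0, 0, 0]}, {"dp": [0, 0, -0.5], "rotation": [0, 0, 0]}, {"dp": [0, 0, -0.5], "rotation": [0, 0, 0]}])

```text
clock: 37.27
eef_pos: [0.5405, 0.2729, 0.1379]
eef_rot: [0.704, 0.71, 0.003, 0.002]
ft_force: [0.2, 0.5, -0.3]
grip_width: 0.395
grasp_force: 60.4
```

Request:
drive_tool(series=[{"dp": [-0.655, -0.107, 0], "rotation": [0, 0, -0.015]}, {"dp": [-0.655, -0.107, 0], "rotation": [0, 0, -0.015]}, {"dp": [-0.655, -0.107, 0], "rotation": [0, 0, -0.015]}, {"dp": [-0.655, -0.107, 0], "rotation": [0, 0, -0.015]}, {"dp": [-0.655, -0.107, 0], "rotation": [0, 0, -0.015]}])

```text
clock: 37.68
eef_pos: [0.518, 0.1388, 0.133]
eef_rot: [0.694, 0.72, 0.0, 0.0]
ft_force: [1.0, -0.2, -1.0]
grip_width: 0.393
grasp_force: 60.4
```

Request:
drive_tool(series=[{"dp": [-0.652, -0.127, 0], "rotation": [0, 0, -0.015]}, {"dp": [-0.652, -0.127, 0], "rotation": [0, 0, -0.015]}, {"dp": [-0.652, -0.127, 0], "rotation": [0, 0, -0.015]}, {"dp": [-0.652, -0.127, 0], "rotation": [0, 0, -0.015]}, {"dp": [-0.652, -0.127, 0], "rotation": [0, 0, -0.015]}, {"dp": [-0.652, -0.127, 0], "rotation": [0, 0, -0.015]}])

```text
clock: 38.18
eef_pos: [0.4985, 0.0103, 0.1328]
eef_rot: [0.682, 0.731, 0.0, 0.0]
ft_force: [0.4, 0.3, -1.7]
grip_width: 0.401
grasp_force: 60.3
```

```bash
python3 plan.py 0.4979,0.0094,0.0325,94 0.4979,0.0094,0.2025,94 0.5197,-0.2990,0.2025,150
```

```text
at [0.4985 0.0103 0.1328] 93.9 grip 0.401 60.3 F [ 0.4  0.3 -1.7] t 38.2
-> 0.4979,0.0094,0.0325,94
   dp [-0.004, -0.003, 0.501] rot z -0.001 rows 2.4
-> 0.4979,0.0094,0.2025,94
   dp [0.0, 0.0, -0.85] rot z -0.0 rows 4.1
-> 0.5197,-0.2990,0.2025,150
   dp [-0.773, 0.001, 0.0] rot z -0.244 rows 3.9
   dp [-0.683, -0.362, 0.0] rot z -0.244 rows 3.9
```

Request:
drive_tool(series=[{"dp": [0, 0, 0.2], "rotation": [0, 0, 0]}, {"dp": [0, 0, 0.35], "rotation": [0, 0, 0]}, {"dp": [0, 0, 0.44], "rotation": [0, 0, 0]}, {"dp": [0, 0, 0.48], "rotation": [0, 0, 0]}, {"dp": [0, 0, 0.5], "rotation": [0, 0, 0]}, {"dp": [0, 0, 0.5], "rotation": [0, 0, 0]}, {"dp": [0, 0, 0.5], "rotation": [0, 0, 0]}])

```text
clock: 38.77
eef_pos: [0.4988, 0.0108, 0.0335]
eef_rot: [0.682, 0.732, 0.0, 0.0]
ft_force: [0.2, 0.4, -1.0]
grip_width: 0.398
grasp_force: 61.3
```

Request:
drive_tool(jaw=0.65, series=[{"dp": [0, 0, 0], "rotation": [0, 0, 0]}, {"dp": [0, 0, 0], "rotation": [0, 0, 0]}, {"dp": [0, 0, 0], "rotation": [0, 0, 0]}, {"dp": [0, 0, 0], "rotation": [0, 0, 0]}, {"dp": [0, 0, 0], "rotation": [0, 0, 0]}, {"dp": [0, 0, 0], "rotation": [0, 0, 0]}])

```text
clock: 39.27
eef_pos: [0.4981, 0.0097, 0.0327]
eef_rot: [0.682, 0.731, 0.0, 0.0]
ft_force: [-0.2, -0.7, 0.1]
grip_width: 0.654
grasp_force: 0.0
```

Request:
drive_tool(series=[{"dp": [0, 0, -0.1], "rotation": [0, 0, 0]}, {"dp": [0, 0, -0.3], "rotation": [0, 0, 0]}, {"dp": [0, 0, -0.5], "rotation": [0, 0, 0]}, {"dp": [0, 0, -0.7], "rotation": [0, 0, 0]}, {"dp": [0, 0, -0.85], "rotation": [0, 0, 0]}, {"dp": [0, 0, -0.85], "rotation": [0, 0, 0]}, {"dp": [0, 0, -0.85], "rotation": [0, 0, 0]}])

```text
clock: 39.85
eef_pos: [0.4988, 0.0096, 0.204]
eef_rot: [0.682, 0.731, 0.001, 0.001]
ft_force: [-0.0, 1.3, -0.3]
grip_width: 0.649
grasp_force: 0.0
```

Request:
drive_tool(jaw=1, series=[{"dp": [-0.773, 0, 0], "rotation": [0, 0, -0.244]}, {"dp": [-0.773, 0, 0], "rotation": [0, 0, -0.244]}, {"dp": [-0.773, 0, 0], "rotation": [0, 0, -0.244]}, {"dp": [-0.773, 0, 0], "rotation": [0, 0, -0.244]}, {"dp": [-0.773, 0, 0], "rotation": [0, 0, -0.244]}])

```text
clock: 40.27
eef_pos: [0.5085, -0.1494, 0.2009]
eef_rot: [0.484, 0.875, -0.001, -0.001]
ft_force: [0.1, 0.7, -1.0]
grip_width: 1.0
grasp_force: 0.0
```

Request:
drive_tool(series=[{"dp": [-0.683, -0.362, 0], "rotation": [0, 0, -0.244]}, {"dp": [-0.683, -0.362, 0], "rotation": [0, 0, -0.244]}, {"dp": [-0.683, -0.362, 0], "rotation": [0, 0, -0.244]}, {"dp": [-0.683, -0.362, 0], "rotation": [0, 0, -0.244]}, {"dp": [-0.683, -0.362, 0], "rotation": [0, 0, -0.244]}, {"dp": [-0.683, -0.362, 0], "rotation": [0, 0, -0.244]}])

```text
clock: 40.77
eef_pos: [0.5188, -0.2999, 0.2006]
eef_rot: [0.261, 0.965, 0.001, -0.001]
ft_force: [-0.5, 0.5, -0.3]
grip_width: 1.004
grasp_force: 0.0
```

```bash
python3 dial.py d4; python3 casts.py scene; python3 -c "
from h import *
save(snapshot('scene'),'s2',(180,130,580,400),2)"; python3 plan.py 0.5198,-0.2990,0.0825,149.7
```

```text
40.7667 [ 0.5188 -0.2999  0.2006] rpy [[-0.864, 0.504, -0.002], [0.504, 0.864, 0.002], [0.003, 0.0, -1.0]] grip 1.0037088475391684 0.0 [-0.5  0.5 -0.3] [-0.66  0.41  0.03  1.2   0.   -0.13]
cam [ 0.457 -0.263  0.32 ]
control_box [ 0.5079 -0.4745 -0.002 ] 0.74 [153 288]
control_box [ 0.5213 -0.3016  0.0025] 0.64 [311 215]
dial_grip [ 0.5191 -0.3001  0.0764] 0.74 [311 235]
marker_tip [ 0.5606 -0.2799  0.0543] 0.64 [359 258]
marker_tip [ 0.5152 -0.2965  0.0766] 0.58 [312 228]
bar 1474 ((0.5192891955375671, -0.29873034358024597), (0.014980404637753963, 0.04938839003443718), 59.269866943359375) z 0.08274959042683527
red 114 ((0.5616962909698486, -0.2819872498512268), (0.012909178622066975, 0.005951941478997469), 21.81800651550293) [ 0.56173939 -0.28192331  0.05349193]
bar axis 149.5
c (0.5192891955375671, -0.29873034358024597) white 447 (array([ 0.51214734, -0.28887475,  0.07038511]), 125.9)
tick 91 [312. 158.] 149.9
red 21.6
41.0167 [ 0.5194 -0.2976  0.2026] rpy [[-0.865, 0.502, -0.0], [0.502, 0.865, 0.0], [0.0, 0.0, -1.0]] grip 1.0026752724075199 0.0 [ 1.2 -0.2  0.3] [-0.66  0.41  0.03 
[... 695 characters left out ...]
20.3
scene cast [ 0.314  0.184 -0.003] 0.65 [411 194] blk [0.3206 0.1815] [0.0416 0.0265] long axis 80.7 top 0.0326 S 46.0 V 166.5 base [0.3198 0.1798] [0.0482 0.037 ] 84.6
scene cast [0.418 0.005 0.01 ] 0.57 [343 226] blk [0.4208 0.0038] [0.031  0.0415] long axis 92.2 top 0.0366 S 63.5 V 228.5 base [0.4195 0.0039] [0.0581 0.0617] 146.4
scene cast [ 0.334  0.286 -0.002] 0.56 [452 198] blk [0.3333 0.2776] [0.0265 0.0459] long axis 121.6 top 0.033 S 54.0 V 149.0 base [0.3316 0.2782] [0.0378 0.0521] 125.4
job_tray [ 0.5   -0.036  0.003] 0.76
at [ 0.5195 -0.2983  0.2028] 149.9 grip 1.0 0.0 F [-0.1 -0.1  0.5] t 41.3
-> 0.5198,-0.2990,0.0825,149.7
   dp [-0.003, -0.002, 0.602] rot z 0.002 rows 2.9
```

View pics/s2.png

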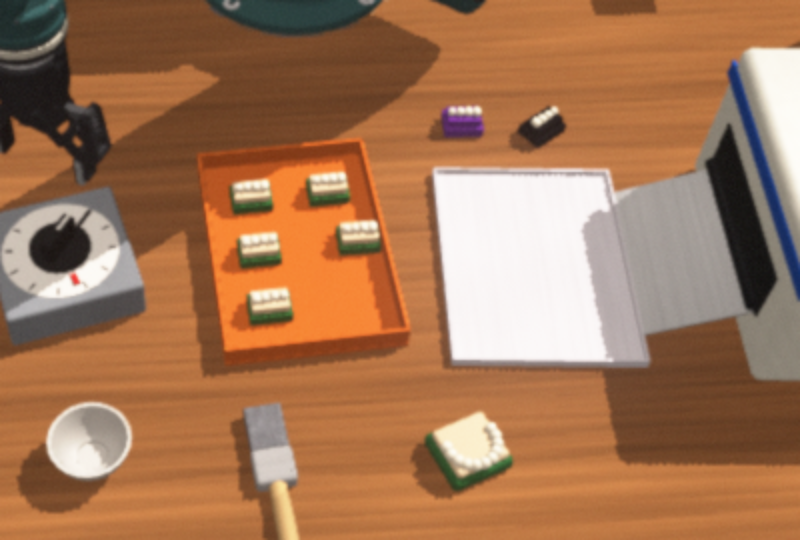

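The tray at left holds five upright casts. The last one, at about (358,237), was nudged towards the tray wall but still stands on the floor. The catch tray at (530,265) is empty. Next is the dial.

Request:
drive_tool(series=[{"dp": [-0.003, -0.002, 0.2], "rotation": [0, 0, 0]}, {"dp": [-0.003, -0.002, 0.4], "rotation": [0, 0, 0]}, {"dp": [-0.003, -0.002, 0.55], "rotation": [0, 0, 0]}, {"dp": [-0.003, -0.002, 0.6], "rotation": [0, 0, 0]}, {"dp": [-0.003, -0.002, 0.6], "rotation": [0, 0, 0]}, {"dp": [-0.003, -0.002, 0.6], "rotation": [0, 0, 0]}])

```text
clock: 41.77
eef_pos: [0.5202, -0.2996, 0.0838]
eef_rot: [0.26, 0.966, -0.0, 0.0]
ft_force: [0.7, -0.3, 0.5]
grip_width: 1.002
grasp_force: 0.0
```

Request:
drive_tool(jaw=0, series=[{"dp": [0, 0, 0], "rotation": [0, 0, 0]}, {"dp": [0, 0, 0], "rotation": [0, 0, 0]}, {"dp": [0, 0, 0], "rotation": [0, 0, 0]}, {"dp": [0, 0, 0], "rotation": [0, 0, 0]}, {"dp": [0, 0, 0], "rotation": [0, 0, 0]}, {"dp": [0, 0, 0], "rotation": [0, 0, 0]}, {"dp": [0, 0, 0], "rotation": [0, 0, 0]}, {"dp": [0, 0, 0], "rotation": [0, 0, 0]}])

```text
clock: 42.43
eef_pos: [0.5195, -0.3001, 0.0833]
eef_rot: [0.26, 0.966, -0.001, 0.0]
ft_force: [-5.0, -3.4, 6.1]
grip_width: 0.161
grasp_force: 58.7
```

Request:
drive_tool(series=[{"dp": [0, 0, 0], "rotation": [0, 0, 0.06]}, {"dp": [0, 0, 0], "rotation": [0, 0, 0.12]}, {"dp": [0, 0, 0], "rotation": [0, 0, 0.18]}, {"dp": [0, 0, 0], "rotation": [0, 0, 0.24]}, {"dp": [0, 0, 0], "rotation": [0, 0, 0.3]}, {"dp": [0, 0, 0], "rotation": [0, 0, 0.36]}, {"dp": [0, 0, 0], "rotation": [0, 0, 0.372]}, {"dp": [0, 0, 0], "rotation": [0, 0, 0.372]}])

```text
clock: 43.1
eef_pos: [0.5195, -0.3002, 0.0833]
eef_rot: [0.594, 0.804, -0.001, 0.0]
ft_force: [-5.5, -4.0, 6.3]
grip_width: 0.163
grasp_force: 58.6
```

Request:
drive_tool(series=[{"dp": [0, 0, 0], "rotation": [0, 0, 0.06]}, {"dp": [0, 0, 0], "rotation": [0, 0, 0.12]}, {"dp": [0, 0, 0], "rotation": [0, 0, 0.18]}, {"dp": [0, 0, 0], "rotation": [0, 0, 0.24]}, {"dp": [0, 0, 0], "rotation": [0, 0, 0.3]}, {"dp": [0, 0, 0], "rotation": [0, 0, 0.36]}, {"dp": [0, 0, 0], "rotation": [0, 0, 0.372]}, {"dp": [0, 0, 0], "rotation": [0, 0, 0.372]}])

```text
clock: 43.77
eef_pos: [0.5193, -0.3003, 0.0833]
eef_rot: [0.846, 0.533, -0.001, 0.001]
ft_force: [-5.3, -4.7, 7.1]
grip_width: 0.164
grasp_force: 58.7
```

Request:
drive_tool(series=[{"dp": [0, 0, 0], "rotation": [0, 0, 0.06]}, {"dp": [0, 0, 0], "rotation": [0, 0, 0.12]}, {"dp": [0, 0, 0], "rotation": [0, 0, 0.18]}, {"dp": [0, 0, 0], "rotation": [0, 0, 0.24]}, {"dp": [0, 0, 0], "rotation": [0, 0, 0.3]}, {"dp": [0, 0, 0], "rotation": [0, 0, 0.36]}, {"dp": [0, 0, 0], "rotation": [0, 0, 0.372]}, {"dp": [0, 0, 0], "rotation": [0, 0, 0.372]}])

```text
clock: 44.43
eef_pos: [0.5192, -0.3002, 0.0833]
eef_rot: [0.982, 0.189, -0.001, 0.001]
ft_force: [-8.1, -3.2, 7.1]
grip_width: 0.164
grasp_force: 58.9
```

```bash
python3 plan.py; python3 -c "
from h import *
print(observe()['ft_torque'])"
```

```text
at [ 0.5192 -0.3002  0.0833] 21.8 grip 0.164 58.9 F [-8.1 -3.2  7.1] t 44.4
[-0.88943943  1.3979172  -0.09412947]
```

Next I open the gripper, lift 40 mm and check the pointer against the marker.

Request:
drive_tool(jaw=1, series=[{"dp": [0, 0, 0], "rotation": [0, 0, 0]}, {"dp": [0, 0, 0], "rotation": [0, 0, 0]}, {"dp": [0, 0, 0], "rotation": [0, 0, 0]}, {"dp": [0, 0, 0], "rotation": [0, 0, 0]}, {"dp": [0, 0, 0], "rotation": [0, 0, 0]}, {"dp": [0, 0, 0], "rotation": [0, 0, 0]}, {"dp": [0, 0, 0], "rotation": [0, 0, 0]}, {"dp": [0, 0, 0], "rotation": [0, 0, 0]}])

```text
clock: 45.1
eef_pos: [0.5198, -0.2994, 0.0826]
eef_rot: [0.982, 0.191, 0.0, -0.0]
ft_force: [0.4, 0.5, 0.0]
grip_width: 1.001
grasp_force: 0.0
```

Request:
drive_tool(series=[{"dp": [0, 0, -0.08], "rotation": [0, 0, 0]}, {"dp": [0, 0, -0.2], "rotation": [0, 0, 0]}, {"dp": [0, 0, -0.2], "rotation": [0, 0, 0]}, {"dp": [0, 0, -0.2], "rotation": [0, 0, 0]}])

```text
clock: 45.43
eef_pos: [0.5203, -0.2998, 0.1237]
eef_rot: [0.982, 0.191, 0.001, 0.001]
ft_force: [-0.2, 0.4, 0.6]
grip_width: 1.0
grasp_force: 0.0
```

```bash
python3 dial.py d5
```

```text
45.4333 [ 0.5203 -0.2998  0.1237] rpy [[0.927, 0.374, 0.002], [0.374, -0.927, -0.001], [0.001, 0.002, -1.0]] grip 1.0000621250611208 0.0 [-0.2  0.4  0.6] [-0.66  0.45 -0.11  1.   -0.    2.1 ]
cam [ 0.588 -0.272  0.243]
control_box [ 0.5207 -0.3044  0.0007] 0.65 [319 237]
dial_grip [ 0.5182 -0.2998  0.0791] 0.58 [312 284]
dial_grip [ 5.081e-01 -4.778e-01 -2.000e-04] 0.34 [519 331]
marker_tip [ 0.5634 -0.2835  0.0563] 0.6 [315 182]
bar 2831 ((0.5199925899505615, -0.29928088188171387), (0.050307005643844604, 0.014887889847159386), 22.50040054321289) z 0.08274535907244353
red 228 ((0.5623182654380798, -0.28164178133010864), (0.012588068842887878, 0.00535785686224699), 22.2148380279541) [ 0.56302055 -0.28141415  0.05334141]
bar axis -158.0
c (0.5199976563453674, -0.29927754402160645) white 712 (array([ 0.53275067, -0.29722812,  0.07285052]), 9.1)
tick 170 [244. 309.] 149.6
red 22.5
```

View pics/d5.png

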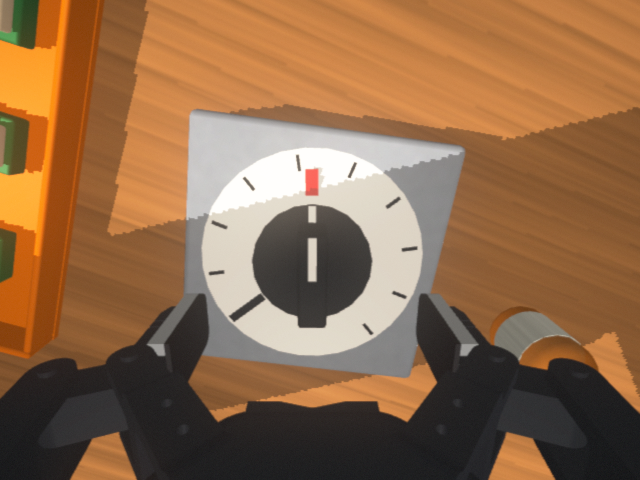

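The pointer line at (312,215) lies right under the red marker at (312,182), so the dial is set. I'll lift clear and do a last check.

Request:
drive_tool(series=[{"dp": [0, 0, -0.2], "rotation": [0, 0, 0]}, {"dp": [0, 0, -0.4], "rotation": [0, 0, 0]}, {"dp": [0, 0, -0.6], "rotation": [0, 0, 0]}, {"dp": [0, 0, -0.6], "rotation": [0, 0, 0]}, {"dp": [0, 0, -0.6], "rotation": [0, 0, 0]}])

```text
clock: 46.1
eef_pos: [0.5204, -0.2999, 0.2442]
eef_rot: [0.982, 0.191, 0.001, 0.001]
ft_force: [-0.6, 0.4, -1.4]
grip_width: 1.001
grasp_force: 0.0
```

```bash
python3 casts.py scene; python3 dial.py d6 | tail -6; python3 -c "
from h import *
save(snapshot('side'),'f1',(150,80,550,400),2)
save(snapshot('side'),'f1',(200,100,500,325),2.6)"
```

```text
46.1 [ 0.5204 -0.2999  0.2442] rpy [[0.927, 0.374, 0.003], [0.374, -0.927, -0.002], [0.002, 0.003, -1.0]] grip 1.0009633811351495 0.0 [-0.6  0.4 -1.4] [-0.66  0.4   0.13  1.3   0.    2.1 ]
scene cast [ 0.583 -0.072  0.003] 0.87 [316 287] blk [ 0.5841 -0.0765] [0.0309 0.0434] long axis 100.9 top 0.0365 S 62.0 V 233.5 base [ 0.5846 -0.0754] [0.074  0.0548] 3.6
scene cast [0.491 0.033 0.006] 0.84 [358 251] blk [0.492  0.0356] [0.0471 0.0513] long axis 93.8 top 0.0363 S 75.0 V 228.0 base [0.4881 0.0303] [0.0649 0.0628] 1.8
scene cast [ 0.317  0.18  -0.002] 0.77 [409 194] blk [0.3208 0.1813] [0.0414 0.0248] long axis 81.1 top 0.0333 S 46.0 V 169.0 base [0.3188 0.1816] [0.0491 0.038 ] 86.7
scene cast [ 0.425 -0.084  0.009] 0.65 [306 230] blk [ 0.4278 -0.0873] [0.033  0.0415] long axis 101.0 top 0.0373 S 64.0 V 228.5 base [ 0.429  -0.0835] [0.0684 0.0595] 55.9
scene cast [ 0.5   -0.079  0.007] 0.63 [310 256] blk [ 0.5069 -0.0826] [0.0366 0.0417] long axis 93.7 top 0.0363 S 64.0 V 230.0 base [ 0.4998 -0.0849] [0.0568 0.0624] 175.6
scene cast [ 0.333  0.286 -0.001] 0.61 [452 197] blk [0.3324 0.2775] [0.0256 0.045 ] long axis 121.5 top 0.0328 S 53.0 V 167.0 base [0.3321 0.2798] [0.0354 0.053 ] 122.4
scene cast [0.419 0.004 0.007] 0.58 [343 227] blk [0.4222 0.0037] [0.0349 0.0423] long axis 99.6 top 0.0373 S 63.5 V 229.0 base [0.4145 0.0047] [0.0647 0.0709] 135.9
job_tray [ 0.503 -0.033  0.004] 0.77
curing_unit [0.534 0.231 0.001] 0.78
bar 1132 ((0.5200368165969849, -0.29922616481781006), (0.049895092844963074, 0.014971231110394001), 22.41437530517578) z 0.08273416146482213
red 87 ((0.5620934367179871, -0.2819536626338959), (0.011894545517861843, 0.004285149741917849), 21.953733444213867) [ 0.56222383 -0.28187423  0.05336576]
bar axis -158.0
c (0.5200368165969849, -0.29922616481781006) white 417 (array([ 0.53280948, -0.29794933,  0.07002952]), 5.7)
tick 26 [267. 248.] 149.7
red 22.4
```

View pics/f1.png

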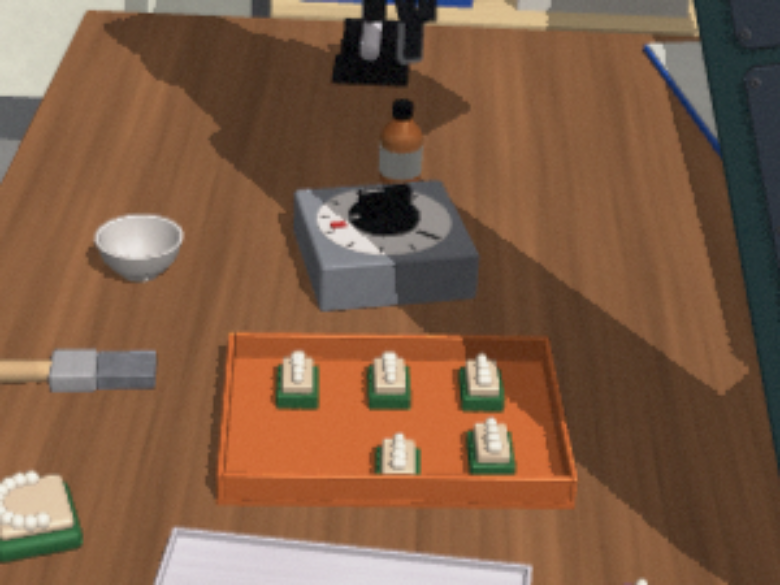

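The side view shows all five casts upright on the tray floor, for example at (297,385) and (398,455). The pointer is at the red marker near (338,226). I'm handing the job in.

```bash
python3 -c "
from h import *
print(close_job())"
```

```text
the job is handed in; nothing more can be done
None
```

I turned the dial to zero first, moved all five casts upright into the job tray, then set the dial to the red marker (within about half a degree by camera) and handed the job in, but got no verdict back.

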